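# Load two spacer magazines by their samples and lock them

## Robot

A 6-joint arm with a two-finger parallel gripper is mounted at the origin on a cart in front of the work surface, level with it; the furniture and walls round the work are solid. World frame = base frame: x ahead of the robot, y to its left, z up, the work surface at z = 0. Lengths are in m, angles in rad, forces in N, time in s.
With the tool pointing down it reaches from about 0.425 to 0.95 m from the base axis. Payload 3.5 kg.
Tool frame: the origin (TCP) lies on the centre line of the jaws, within the pads' length; the fingertips stand 25 mm ahead of it and the grasp point (between the pads) lies 6 mm ahead of it (ctrl.finger_overhang is the distance from the TCP to the fingertips, in m); z points along the fingers, y is the line along which they close (so a half turn about z gives the same grasp; the last joint's range is limited). The gripper opens to 85 mm and grips with 20 to 120 N. Pads are 22 mm wide; open, the fingers measure 114 mm over their backs; the gripper's body (76 mm by 85 mm) begins 54 mm behind the grasp point. The pads swing forward as they close: fully open they stand 13 mm farther back than shut.
Start: joints at [-1.257, 0.286, 1.577, -0, 1.279, -0.15], TCP at [0.302, -0.604, 0.256] pointing down, gripper open.
Joint ranges: [-2.77, 2.77], [-0.9, 2.22], [0.21, 2.48], [-1.53, 4.67], [0.24, 2.81], [-2.84, 2.84]. Speed limits (rad/s): [2.79, 2.79, 3.14, 3.14, 3.14, 3.14].

## Interface

Orientations are given as a unit quaternion [x, y, z, w].
In Python, from plant import get_state, imaging, job, ctrl gives the robot as it stands.
- The arm moves only by the tool jog_arm, never from a script. Its argument "increments" is a list of rows, each an object of numbers: "dx", "dy", "dz": the shift along the world's x, y, z each as a share of 12 cm, from -1 to 1; "ax", "ay", "az": the turn, a rotation vector about the world's x, y, z each as a share of pi/2 rad, from -1 to 1; "gripper": the gripper command: -1 is shut, 1 is fully open, values between are in proportion. A call has 1 to 10 rows; each row is the pose to reach, as a shift and turn from the pose commanded when the call began; what a row does not reach only later rows make up. A row lasts 1/10 s, in which the tool goes at most 50 mm and 8.59 degrees, less where a joint would pass 70% of its speed; a pose out of reach is approached as far as the arm can. A call with a number of a shift or a turn outside -1 to 1 is refused whole. A call with a gripper value outside its range is refused whole. The fingers move at their own pace and stop on an object; "force" is the grip in N (left out, the last holds). Time passes only in rows, so rows that repeat a pose let the fingers close. It gives the time, the measured TCP pose, the force, the opening and the grip force at its end, in the units of the state.
- get_state(): the state, without advancing time (a new reading comes with each control period).
- imaging.read_camera(name): name is "scene" or "top" or "wrist"; returns a dict with "frame" (400x640x3 uint8, blue, green, red), "depth" (400x640 float32, m along the optical axis (not along the pixel's ray), 0 where there is no reading), "camera_matrix" (3x3 intrinsics, pixels), "dist" ([k1, k2, p1, p2, k3] as OpenCV has them; the pictures are not rectified), "extrinsics" (4x4, takes a point from camera to world coordinates); the wrist camera has in their place "mount" (4x4, takes a point from camera to tool coordinates, whose origin is the TCP and whose axes are the flange's). Camera axes: x right, y up, looking along -z (the intrinsics and any distortion apply to the point x, -y, -z); pixel columns grow to the right and rows downward; lengths in m; the calibration is good to about 2 mm. A picture is of the moment at which its call begins: read the wrist's pose just before it.
- job.sign_off(): hands the job in; it is judged then, once.
The state is a dict: "time": time; "qpos": joint angles; "dq": joint speeds; "joint_efforts": joint torques, N m; "eef_pos": TCP position; "tcp_rot": TCP orientation; "contact_force": force on the tool from outside, world axes, zero at the start; "wrist_torque": the same for the moment, N m; "opening": opening from 0.0 (shut) to 1.0 (fully open); "finger_force": force on a finger pad.
Only numpy, scipy, OpenCV 4.12 (cv2) and the standard library are available. Lean on these libraries where they do the work, as an engineer would, in place of code of your own. Each camera call takes 0.05 s, during which the arm holds its last target. There are 200 camera calls.

## Task

Load every loose spacer on the bench into the two gravity tube magazines: the sample spacer screwed down beside each magazine shows which length, long or short, belongs in it. When all are loaded, turn the lock ring of each magazine so that its arm stands over the fixed pointer (the locked mark), and let go.

Things in the scene. Friction and masses are not known exactly. Their poses are not given: they have to be found in the camera images.
- magazine_left_mouth (a point): Left magazine, fixed: upright aluminium tube on an 80 mm square foot. Point: centre of its open top, on the tube's axis, 96 mm above the bench; z up. The mouth is a funnel 42 mm wide at the top (49 outside), narrowing in 12 mm to the 32 mm bore; its floor is 12 mm above the bench. Sight slot and fixed pointer are on its -x side. Bins hang 0.41 m above the bench behind it (x over 0.61, y -0.03 to 0.23): keep the wrist out.
- ring_left (a joint): Black lock ring round the top of the left magazine, turning about the tube's axis. Rad; 0 = locked (arm straight over the fixed steel pointer under it on the magazine's -x side), growing counter-clockwise seen from above; stops at -1.35 and 1.35. Starts 0.6 to 1.2 off the mark, to either side. Stays where it is left (friction 0.06 N m, about 1.5 N at the post).
- ring_left_post (a point): Centre of the top of the upright black grip post on the left lock ring, 118 mm above the bench, 44 mm from the tube's axis, white line on top. The post is 14 mm radially by 12 mm across and stands 38 mm above the ring's arm (arm top 80 mm above the bench). x axis: radial, towards the tube; y: tangential.
- magazine_right_mouth (a point): Right magazine, fixed: upright aluminium tube on an 80 mm square foot. Point: centre of its open top, on the tube's axis, 96 mm above the bench; z up. The mouth is a funnel 42 mm wide at the top (49 outside), narrowing in 12 mm to the 32 mm bore; its floor is 12 mm above the bench. Sight slot and fixed pointer are on its -x side.
- ring_right (a joint): Black lock ring round the top of the right magazine, turning about the tube's axis. Rad; 0 = locked (arm straight over the fixed steel pointer under it on the magazine's -x side), growing counter-clockwise seen from above; stops at -1.35 and 1.35. Starts 0.6 to 1.2 off the mark, to either side. Stays where it is left (friction 0.06 N m, about 1.5 N at the post).
- ring_right_post (a point): Centre of the top of the upright black grip post on the right lock ring, 118 mm above the bench, 44 mm from the tube's axis, white line on top. The post is 14 mm radially by 12 mm across and stands 38 mm above the ring's arm (arm top 80 mm above the bench). x axis: radial, towards the tube; y: tangential.
- sample_long_center (a point): Sample of the long spacer, 28 mm diameter and 36 mm high, screwed with a dark screw on top to a 44 x 44 x 6 mm grey plate fixed to the bench; it stands 80 mm beside the magazine that is to hold long spacers (left or right, differs from start to start). Point: centre of the sample spacer. Not to be moved.
- sample_short_center (a point): Sample of the short spacer, 28 mm diameter and 24 mm high, screwed with a dark screw on top to a 44 x 44 x 6 mm grey plate fixed to the bench; it stands 80 mm beside the magazine that is to hold short spacers (left or right, differs from start to start). Point: centre of the sample spacer. Not to be moved.
- long_1_center (a point): Loose long spacer: plain steel bushing, 28 mm diameter, 36 mm high, standing on end on the bench, with a 13 mm hole in its ends; either end may go down. Point: its centre, half-way up; z along its axis. May be absent. Nearer the robot stands a fixed black parts box, 42 mm high (x 0.24 to 0.39, y -0.12 to 0).
- long_2_center (a point): Loose long spacer: plain steel bushing, 28 mm diameter, 36 mm high, standing on end on the bench, with a 13 mm hole in its ends; either end may go down. Point: its centre, half-way up; z along its axis. May be absent. Nearer the robot stands a fixed black parts box, 42 mm high (x 0.24 to 0.39, y -0.12 to 0).
- short_1_center (a point): Loose short spacer: plain steel bushing, 28 mm diameter, 24 mm high, standing on end on the bench, with a 13 mm hole in its ends; either end may go down. Point: its centre, half-way up; z along its axis. May be absent. Nearer the robot stands a fixed black parts box, 42 mm high (x 0.24 to 0.39, y -0.12 to 0).
- short_2_center (a point): Loose short spacer: plain steel bushing, 28 mm diameter, 24 mm high, standing on end on the bench, with a 13 mm hole in its ends; either end may go down. Point: its centre, half-way up; z along its axis. May be absent. Nearer the robot stands a fixed black parts box, 42 mm high (x 0.24 to 0.39, y -0.12 to 0).
- short_3_center (a point): Loose short spacer: plain steel bushing, 28 mm diameter, 24 mm high, standing on end on the bench, with a 13 mm hole in its ends; either end may go down. Point: its centre, half-way up; z along its axis. May be absent. Nearer the robot stands a fixed black parts box, 42 mm high (x 0.24 to 0.39, y -0.12 to 0).

How it is judged:
By the outcome, as a careful person would: the job done as asked, in the order asked, and still so for the second after the job is handed in, with the robot touching nothing.
Of long_1, long_2, short_1, short_2, short_3 only 4 to 5 are there at a start; the rules pass over those that are not, and their reading is None.
At some moment in a run one of short_1, short_2, short_3 may be knocked a few centimetres aside while the robot is not near it.
It also fails if it takes over 210 s, if anything falls off the work surface, if the arm or the gripper's body presses on something with over 40 N, if the wrist force passes 120 N, or if a joint passes its speed limit or range.

## Working session

There is one attempt and no reset: what is moved stays moved. The work goes in short steps, Python scripts to look and compute and a tool call to move; the robot and the scene stay as the last step left them, time stands still between calls to the robot, and variables do not carry over. Pictures are saved under pics/ and viewed, at most 14 in all, crops included, and the job is handed in when it is done.

Besides the shell and the picture viewer there is one more tool, called after "Request:" as name(argument=value, ...) on one line, values as JSON. jog_arm: Moves the arm, as the interface text tells. Shift numbers are shares of 12 cm and turn numbers shares of pi/2 rad, none past 1 either way. Its arguments: {"type":"object","properties":{"increments":{"type":"array"},"force":{"type":"number"}},"required":["increments"]}

```bash
mkdir -p pics; ls
cat > h.py <<'E'
import numpy as np, cv2
from scipy.spatial.transform import Rotation as R
from plant import get_state, imaging, job, ctrl
def cam(name):
    s=get_state(); c=imaging.read_camera(name)
    if 'mount' in c:
        T=np.eye(4); T[:3,:3]=R.from_quat(s['tcp_rot']).as_matrix(); T[:3,3]=s['eef_pos']
        c['extrinsics']=T@np.array(c['mount'])
    return c
def rays(c,px):
    px=np.asarray(px,float).reshape(-1,1,2)
    u=cv2.undistortPoints(px,np.array(c['camera_matrix']),np.array(c['dist'])).reshape(-1,2)
    d=np.c_[u[:,0],-u[:,1],-np.ones(len(u))]
    E=np.array(c['extrinsics']); return E[:3,3],d@E[:3,:3].T
def onplane(c,px,z):
    o,d=rays(c,px); return o+d*((z-o[2])/d[:,2])[:,None]
def cloud(c):
    v,u=np.mgrid[:400,:640]; px=np.c_[u.ravel(),v.ravel()]
    o,d=rays(c,px); return (o+d*c['depth'].reshape(-1,1)).reshape(400,640,3)
def proj(c,P):
    E=np.linalg.inv(np.array(c['extrinsics'])); q=np.asarray(P,float).reshape(-1,3)@E[:3,:3].T+E[:3,3]
    q=q*[1,-1,-1]
    return cv2.projectPoints(q,np.zeros(3),np.zeros(3),np.array(c['camera_matrix']),np.array(c['dist']))[0].reshape(-1,2)
E
python3 - <<'E'
from h import *
s=get_state(); print({k:np.round(v,3) for k,v in s.items()}, ctrl.finger_overhang)
for n in ['scene','top','wrist']:
    c=cam(n); cv2.imwrite(f'pics/{n}0.png',c['frame']); print(n,np.round(c['extrinsics'],3).tolist(),np.round(c['camera_matrix'],1).tolist(),c['dist'], 'mount' in c and np.round(c['mount'],3))
E
```

```text
pics
{'time': np.float64(0.0), 'qpos': array([-1.257,  0.287,  1.578, -0.   ,  1.279, -0.15 ]), 'dq': array([ 0.002, -0.001,  0.002,  0.001, -0.001, -0.001]), 'joint_efforts': array([-0.0000e+00, -4.0599e+01, -2.9262e+01, -0.0000e+00,  6.0000e-03,
       -0.0000e+00]), 'eef_pos': array([ 0.302, -0.603,  0.255]), 'tcp_rot': array([ 0.973,  0.23 , -0.   , -0.001]), 'contact_force': array([0.411, 0.257, 0.476]), 'wrist_torque': array([0.039, 0.008, 0.04 ]), 'finger_force': np.float64(0.0), 'opening': np.float64(1.0)} 0.025
scene [[0.712, -0.404, 0.575, 1.022], [0.702, 0.384, -0.6, -0.594], [0.022, 0.83, 0.557, 0.6], [0.0, 0.0, 0.0, 1.0]] [[432.8, 0.0, 319.7], [0.0, 432.8, 197.8], [0.0, 0.0, 1.0]] [-0.11744718  0.          0.          0.          0.        ] False
top [[-0.012, 0.995, -0.103, 0.399], [-1.0, -0.014, -0.022, -0.086], [-0.024, 0.102, 0.994, 1.15], [0.0, 0.0, 0.0, 1.0]] [[490.9, 0.0, 312.9], [0.0, 490.9, 195.7], [0.0, 0.0, 1.0]] [-0.1440765  0.         0.         0.         0.       ] False
wrist [[0.447, 0.858, 0.254, 0.366], [-0.895, 0.429, 0.124, -0.57], [-0.002, -0.282, 0.959, 0.373], [0.0, 0.0, 0.0, 1.0]] [[317.9, 0.0, 321.5], [0.0, 317.9, 201.2], [0.0, 0.0, 1.0]] [-0.03591822  0.          0.          0.          0.        ] [[-0.001  0.959  0.283  0.072]
 [ 1.     0.     0.    -0.002]
 [ 0.     0.283 -0.959 -0.118]
 [ 0.     0.     0.     1.   ]]
```

View pics/top0.png

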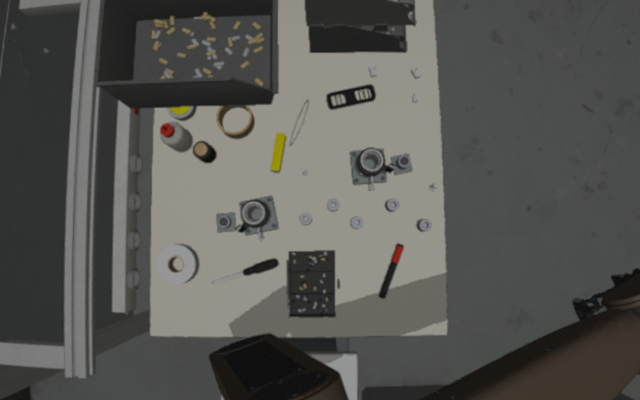

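View pics/scene0.png

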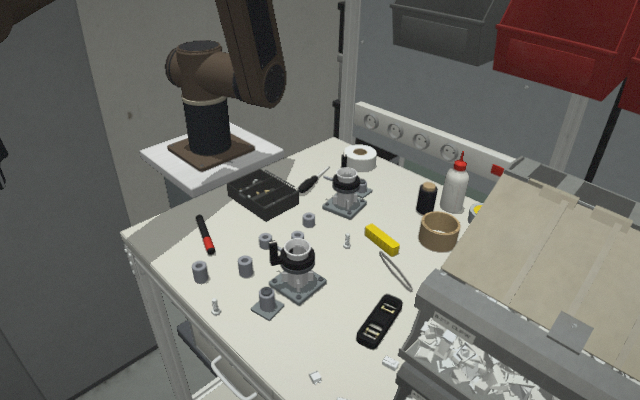

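The top picture shows the left magazine at about (255,212) and the right one at (370,160). The samples are at (226,222) and (403,162), and five loose spacers stand at (306,219), (333,205), (356,222), (391,205) and (424,225). Next I measure heights and centres with the depth image.

Run:
```python
from h import *
c=cam('top'); X=cloud(c); d=c['depth']; print('bench z',np.median(X[300:320,180:200,2]))
g=X.copy()
for n,(u,v) in dict(a=(306,219),b=(333,205),c=(356,222),d=(391,205),e=(424,225),sL=(226,222),sR=(403,162)).items():
    w=X[v-13:v+14,u-13:u+14]; z=w[...,2]; 
    if n[0]=='s': 
        yy,xx=np.mgrid[-13:14,-13:14]; sel=(np.hypot(xx,yy)<9)
    else: sel=np.ones_like(z,bool)
    m=(z>0.016)&(z<0.06)&sel
    zt=np.percentile(z[m],75); mt=m&(z>zt-0.004)
    p=w[mt]; (r,cc)=np.nonzero(mt)
    ctr,rad=cv2.minEnclosingCircle(np.c_[cc+u-13,r+v-13].astype(np.float32))
    print(n,mt.sum(),'ztop',round(float(zt),4),'median xy',np.round(np.median(p[:,:2],0),4),'circ',np.round(onplane(c,[ctr],zt)[0],4),round(rad,1))
for n,(u,v) in dict(L=(255,212),R=(370,160)).items():
    w=X[v-25:v+26,u-25:u+26]; z=w[...,2]
    m=(z>0.085)&(z<0.105); mp=(z>0.108)&(z<0.13)
    r,cc=np.nonzero(m); ctr,rad=cv2.minEnclosingCircle(np.c_[cc+u-25,r+v-25].astype(np.float32))
    print(n,m.sum(),np.round(onplane(c,[ctr],0.096)[0],4),rad,'med',np.round(np.median(w[m],0),4),'post',mp.sum(),np.round(w[mp].mean(0),4) if mp.any() else None)
f=c['frame']; crop=f[120:260,200:450]; cv2.imwrite('pics/crop1.png',cv2.resize(crop,None,fx=3.2,fy=3.2,interpolation=cv2.INTER_CUBIC))
```

```text
bench z -0.0005238266648075474
a 82 ztop 0.0242 median xy [ 0.4644 -0.0424] circ [ 0.464  -0.0422  0.0242] 6.0
b 80 ztop 0.0239 median xy [ 0.4946 -0.1073] circ [ 0.4952 -0.1061  0.0239] 5.9
c 77 ztop 0.0241 median xy [ 0.4536 -0.1597] circ [ 0.4536 -0.1599  0.0241] 6.0
d 90 ztop 0.0349 median xy [ 0.4926 -0.2428] circ [ 0.4927 -0.243   0.0349] 6.1
e 84 ztop 0.0348 median xy [ 0.444  -0.3164] circ [ 0.4443 -0.3155  0.0348] 5.9
sL 66 ztop 0.0343 median xy [0.4589 0.1453] circ [0.4579 0.1456 0.0343] 5.6
sR 85 ztop 0.045 median xy [ 0.5918 -0.2712] circ [ 0.5913 -0.2702  0.045 ] 5.9
L 213 [0.4644 0.0751 0.096 ] 16.56585693359375 med [0.473  0.072  0.0929] post 39 [0.4397 0.0939 0.1161]
R 213 [ 0.5779 -0.201   0.096 ] 17.00066375732422 med [ 0.5883 -0.1962  0.0922] post 37 [ 0.567  -0.2306  0.116 ]
```

View pics/crop1.png

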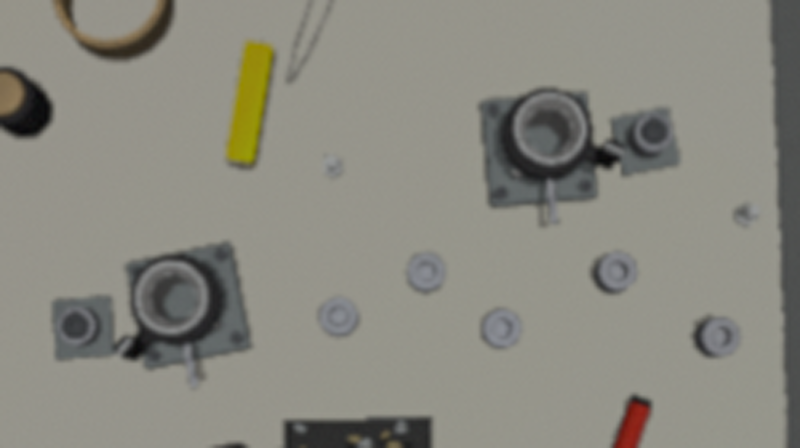

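Heights tell the lengths: three short spacers (a, b, c, tops at 24 mm) belong in the left magazine, whose sample is short. Two long ones (d, e, tops at 35 mm) belong in the right. I move over the right side for a closer wrist view.

Request:
jog_arm(increments=[{"dx":0.27,"dy":0.4,"dz":0,"az":0.1,"gripper":0.3},{"dx":0.55,"dy":0.7,"dz":0,"az":0.2,"gripper":0.3},{"dx":0.55,"dy":0.93,"dz":0.1,"az":0.24,"gripper":0.3},{"dx":0.55,"dy":0.93,"dz":0.1,"az":0.24,"gripper":0.3}])

```text
$.increments[0]: bad value
```

Request:
jog_arm(increments=[{"dx":0.27,"dy":0.4,"dz":0,"az":0.1,"gripper":0.3},{"dx":0.55,"dy":0.7,"dz":0,"az":0.2,"gripper":0.3},{"dx":0.55,"dy":0.93,"dz":0.1,"az":0.24,"gripper":0.3},{"dx":0.55,"dy":0.93,"dz":0.1,"az":0.24,"gripper":0.3}])

```text
$.increments[0]: bad value
```

Request:
jog_arm(increments=[{"dx":0.27,"dy":0.4,"dz":0,"gripper":0.3},{"dx":0.4,"dy":0.7,"dz":0,"gripper":0.3},{"dx":0.4,"dy":0.92,"gripper":0.3},{"dx":0.4,"dy":0.92,"gripper":0.3},{"dx":0.4,"dy":0.92,"gripper":0.3},{"dx":0.4,"dy":0.92,"gripper":0.3},{"dx":0.4,"dy":0.92,"gripper":0.3}])

```text
$.increments[0]: bad value
```

Run:
```python
from h import *
s=get_state(); print(s['time'],np.round(s['eef_pos'],4),np.round(s['tcp_rot'],3),s['opening'],s['contact_force'])
c=cam('wrist'); np.savez('w1.npz',**{k:np.array(v) for k,v in c.items()}); f=c['frame'].copy()
for n,P in dict(e=(.4443,-.3155,.036),d=(.4927,-.243,.036),R=(.58,-.2,.096),s=(.5915,-.2705,.042)).items():
    u,v=proj(c,P)[0]; print(n,u,v); 
cv2.imwrite('pics/w1.png',f)
```

```text
0.2 [ 0.3019 -0.6033  0.2554] [ 0.973  0.23  -0.    -0.001] 1.0019079133084432 [ 0.02243851 -0.18998929 -1.03576655]
e 109.30556758123745 -98.98329674889823
d 53.00556322508811 -191.74427455503724
R 7.883600810726932 -360.76363640202635
s 118.8634777192876 -304.6863571717925
```

View pics/w1.png

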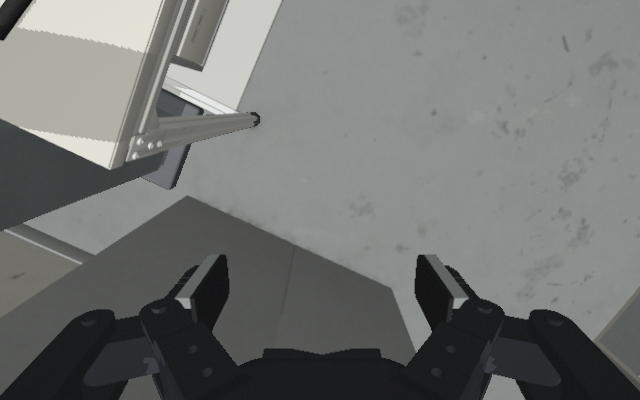

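The calls were refused, probably because every row needs all keys. The picture therefore shows the start view: fingers at the bottom, the bench corner at upper left. I retry with full rows.

Request:
jog_arm(increments=[{"dx":0.27,"dy":0.4,"dz":0,"ax":0,"ay":0,"az":0.1,"gripper":0.3},{"dx":0.55,"dy":0.7,"dz":0,"ax":0,"ay":0,"az":0.2,"gripper":0.3},{"dx":0.55,"dy":0.93,"dz":0.1,"ax":0,"ay":0,"az":0.24,"gripper":0.3},{"dx":0.55,"dy":0.93,"dz":0.1,"ax":0,"ay":0,"az":0.24,"gripper":0.3}])

```text
time: 0.65
eef_pos: [0.3698, -0.4891, 0.2698]
tcp_rot: [0.912, 0.41, 0.0, 0.001]
contact_force: [-0.3, -0.5, 0.1]
opening: 0.651
finger_force: 0.0
```

Request:
jog_arm(increments=[{"dx":0.27,"dy":0.4,"dz":0,"ax":0,"ay":0,"az":0.1,"gripper":0.3},{"dx":0.55,"dy":0.7,"dz":0,"ax":0,"ay":0,"az":0.2,"gripper":0.3},{"dx":0.55,"dy":0.93,"dz":0.1,"ax":0,"ay":0,"az":0.24,"gripper":0.3},{"dx":0.55,"dy":0.93,"dz":0.1,"ax":0,"ay":0,"az":0.24,"gripper":0.3}])

```text
time: 1.05
eef_pos: [0.4354, -0.3784, 0.2818]
tcp_rot: [0.819, 0.574, 0.0, 0.001]
contact_force: [0.3, -0.6, 0.7]
opening: 0.656
finger_force: 0.0
```

Request:
jog_arm(increments=[{"dx":0.27,"dy":0.4,"dz":0,"ax":0,"ay":0,"az":0,"gripper":0.3},{"dx":0.4,"dy":0.7,"dz":0,"ax":0,"ay":0,"az":0,"gripper":0.3},{"dx":0.4,"dy":0.92,"dz":0,"ax":0,"ay":0,"az":0,"gripper":0.3},{"dx":0.4,"dy":0.92,"dz":0,"ax":0,"ay":0,"az":0,"gripper":0.3},{"dx":0.4,"dy":0.92,"dz":0,"ax":0,"ay":0,"az":0,"gripper":0.3},{"dx":0.4,"dy":0.92,"dz":0,"ax":0,"ay":0,"az":0,"gripper":0.3}])

```text
time: 1.65
eef_pos: [0.4817, -0.2718, 0.2803]
tcp_rot: [0.821, 0.571, -0.0, 0.0]
contact_force: [-0.4, 0.1, -0.5]
opening: 0.653
finger_force: 0.0
```

Run:
```python
from h import *
s=get_state(); print(s['time'],np.round(s['eef_pos'],4),np.round(s['tcp_rot'],3),s['opening'],s['contact_force'])
c=cam('wrist'); np.savez('w1.npz',**{k:np.array(v) for k,v in c.items()}); f=c['frame'].copy()
for n,P in dict(e=(.4443,-.3155,.036),d=(.4927,-.243,.036),R=(.58,-.2,.096),s=(.5915,-.2705,.042)).items():
    u,v=proj(c,P)[0]; print(n,u,v); 
cv2.imwrite('pics/w2.png',f)
```

```text
1.65 [ 0.4817 -0.2718  0.2803] [ 0.821  0.571 -0.     0.   ] 0.6525238864727948 [-0.44041475  0.09739813 -0.47799187]
e 305.69580869662974 217.54544347205757
d 322.4278153076647 146.73325571211706
R 397.4850843271097 75.28288442504878
s 414.55627734974973 139.7137990813283
```

View pics/w2.png

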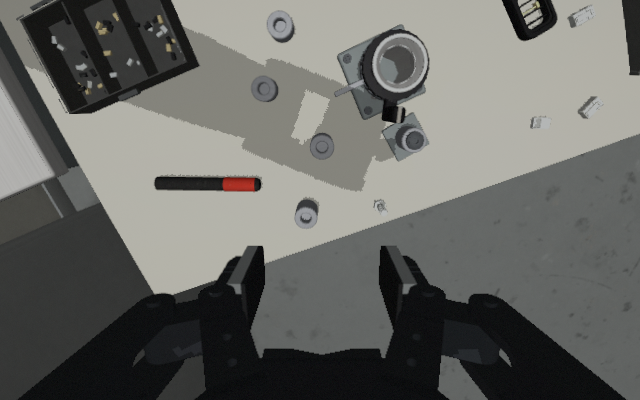

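The wrist view shows e at (307,212), d at (322,146), the right mouth near (400,62), its post at (394,114), and the pointer at about (350,92). I measure all of these.

```bash
cat >> h.py <<'E'
def tops(c,X,u,v,zt,h=22,tol=.004):
    u,v=int(u),int(v); w=X[max(v-h,0):v+h,u-h:u+h]; m=abs(w[...,2]-zt)<tol
    r,k=np.nonzero(m); ctr,rad=cv2.minEnclosingCircle(np.c_[k+u-h,r+max(v-h,0)].astype(np.float32))
    p=w[m]; return m.sum(),np.round(onplane(c,[ctr],zt)[0,:2],4),np.round((p.min(0)+p.max(0))/2,4),np.round(np.ptp(p,axis=0),4)
def circ(p,r=None):
    from scipy.optimize import least_squares
    f=lambda q:np.hypot(p[:,0]-q[0],p[:,1]-q[1])-q[2]
    s=least_squares(f,[*p.mean(0),.02],loss='soft_l1',f_scale=.001); return np.round(s.x,4),float(np.std(f(s.x)))
E
python3 - <<'E'
from h import *
c={k:v for k,v in np.load('w1.npz').items()}; X=cloud(c)
print('bench',np.median(X[165:180,160:165,2]), X[230,230,2])
for n,u,v in (('e',307,212),('d',322,146)):print(n,tops(c,X,u,v,.036,tol=.005))
w=X[15:125,345:445]; z=w[...,2]
m=(abs(z-.096)<.004)&(c['frame'][15:125,345:445].max(2)>90); print(m.sum(), [np.percentile(w[m][:,i],[1,99]).round(4) for i in range(3)])
cnt,_=cv2.findContours(m.astype(np.uint8),cv2.RETR_EXTERNAL,cv2.CHAIN_APPROX_NONE); k=max(cnt,key=len)[:,0]+[345,15]
P=onplane(c,k,.096); print('rim outer',circ(P[:,:2]),'enc',cv2.minEnclosingCircle(P[:,:2].astype(np.float32)))
mp=(z>.110)&(z<.125); print('post',mp.sum(),w[mp].mean(0).round(4),np.ptp(w[mp],axis=0).round(4))
# sample
print('s',tops(c,X,411,139,.042,tol=.004,h=20))
v=cv2.resize(c['frame'][15:155,330:440],None,fx=5,fy=4.2,interpolation=cv2.INTER_CUBIC); cv2.imwrite('pics/crop2.png',v)
E
```

```text
bench 0.0006748939773163487 0.0005457739131851658
e (np.int64(341), array([ 0.4443, -0.3151]), array([ 0.4437, -0.3157,  0.0348]), array([0.0277, 0.0275, 0.0072]))
d (np.int64(383), array([ 0.4917, -0.2428]), array([ 0.4915, -0.2431,  0.0351]), array([0.0276, 0.0277, 0.0061]))
937 [array([0.5615, 0.6087]), array([-0.2142, -0.1674]), array([0.0921, 0.0977])]
rim outer (array([ 0.5851, -0.1908,  0.0239]), 0.00032439684892823393) enc ((0.584827721118927, -0.19067588448524475), 0.02471710927784443)
post 238 [ 0.5657 -0.2303  0.1173] [0.0133 0.0154 0.0106]
s (np.int64(274), array([ 0.5902, -0.2701]), array([ 0.5906, -0.2708,  0.042 ]), array([0.027 , 0.028 , 0.0078]))
```

View pics/crop2.png

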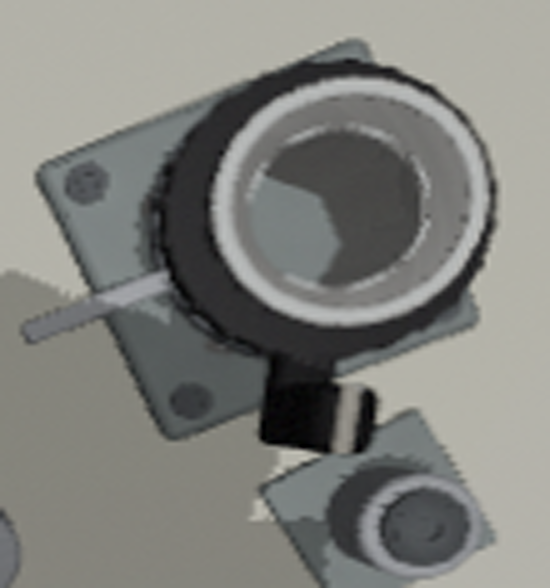

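Right mouth (0.585,-0.191), post 43.8 mm away and sample 80 mm away, both as given. I go down onto e.

Request:
jog_arm(increments=[{"dx":-0.31,"dy":-0.37,"dz":-0.3,"ax":0,"ay":0,"az":0,"gripper":0.3},{"dx":-0.31,"dy":-0.37,"dz":-0.7,"ax":0,"ay":0,"az":0,"gripper":0.3},{"dx":-0.31,"dy":-0.37,"dz":-1,"ax":0,"ay":0,"az":0,"gripper":0.3},{"dx":-0.31,"dy":-0.37,"dz":-1,"ax":0,"ay":0,"az":0,"gripper":0.3},{"dx":-0.31,"dy":-0.37,"dz":-1,"ax":0,"ay":0,"az":0,"gripper":0.3},{"dx":-0.31,"dy":-0.37,"dz":-1,"ax":0,"ay":0,"az":0,"gripper":0.3},{"dx":-0.31,"dy":-0.37,"dz":-1,"ax":0,"ay":0,"az":0,"gripper":0.3}])

```text
time: 2.4
eef_pos: [0.4464, -0.3158, 0.1637]
tcp_rot: [0.82, 0.572, 0.0, 0.003]
contact_force: [0.1, 0.0, 0.2]
opening: 0.651
finger_force: 0.0
```

Run:
```python
from h import *
c={k:v for k,v in np.load('w1.npz').items()}; X=cloud(c)
for u,v in ((337,94),(340,92.5),(345,91),(350,89),(355,87)):
    p=X[int(v)-1:int(v)+3,u-1:u+2].reshape(-1,3); p=p[p[:,2].argsort()]; q=p[-3:].mean(0); print(q.round(4),'ang',np.degrees(np.arctan2(*(q[:2]-[.585,-.191])[::-1])).round(1))
s=get_state(); print(s['time'],np.round(s['eef_pos'],4),np.round(s['tcp_rot'],4))
```

```text
[ 0.5257 -0.1962  0.067 ] ang -175.0
[ 0.5212 -0.1985  0.1774] ang -173.3
[ 0.5341 -0.1953  0.0672] ang -175.2
[ 0.5281 -0.1977  0.1775] ang -173.3
[ 0.5447 -0.1951  0.0663] ang -174.2
2.4 [ 0.4464 -0.3158  0.1637] [8.202e-01 5.721e-01 5.000e-04 2.900e-03]
```

Request:
jog_arm(increments=[{"dx":-0.01,"dy":0,"dz":-0.3,"ax":0,"ay":0,"az":0,"gripper":0.3},{"dx":-0.01,"dy":0,"dz":-0.6,"ax":0,"ay":0,"az":0,"gripper":0.3},{"dx":-0.01,"dy":0,"dz":-0.85,"ax":0,"ay":0,"az":0,"gripper":0.3},{"dx":-0.01,"dy":0,"dz":-1,"ax":0,"ay":0,"az":0,"gripper":0.3},{"dx":-0.01,"dy":0,"dz":-1,"ax":0,"ay":0,"az":0,"gripper":0.3},{"dx":-0.01,"dy":0,"dz":-1,"ax":0,"ay":0,"az":0,"gripper":-0.5},{"dx":-0.01,"dy":0,"dz":-1,"ax":0,"ay":0,"az":0,"gripper":-0.5},{"dx":-0.01,"dy":0,"dz":-1,"ax":0,"ay":0,"az":0,"gripper":-0.5},{"dx":-0.01,"dy":0,"dz":-1,"ax":0,"ay":0,"az":0,"gripper":-0.5},{"dx":-0.01,"dy":0,"dz":-1,"ax":0,"ay":0,"az":0,"gripper":-0.5}], force=40)

```text
time: 3.4
eef_pos: [0.4451, -0.3159, 0.043]
tcp_rot: [0.82, 0.572, 0.0, 0.002]
contact_force: [-0.9, 0.4, 6.3]
opening: 0.31
finger_force: 39.8
```

Request:
jog_arm(increments=[{"dx":0,"dy":0,"dz":0.3,"ax":0,"ay":0,"az":0,"gripper":-0.5},{"dx":0,"dy":0,"dz":0.65,"ax":0,"ay":0,"az":0,"gripper":-0.5},{"dx":0.2,"dy":0.1,"dz":1,"ax":0,"ay":0,"az":0,"gripper":-0.5},{"dx":0.4,"dy":0.3,"dz":1,"ax":0,"ay":0,"az":0,"gripper":-0.5},{"dx":0.6,"dy":0.5,"dz":1,"ax":0,"ay":0,"az":0,"gripper":-0.5}])

```text
time: 3.9
eef_pos: [0.5173, -0.2549, 0.1636]
tcp_rot: [0.821, 0.571, 0.001, 0.003]
contact_force: [0.2, 0.4, -1.1]
opening: 0.311
finger_force: 39.7
```

Request:
jog_arm(increments=[{"dx":0.2,"dy":0.2,"dz":0.3,"ax":0,"ay":0,"az":0,"gripper":-0.5},{"dx":0.4,"dy":0.4,"dz":0.3,"ax":0,"ay":0,"az":0,"gripper":-0.5},{"dx":0.57,"dy":0.54,"dz":0.3,"ax":0,"ay":0,"az":0,"gripper":-0.5},{"dx":0.57,"dy":0.54,"dz":0.3,"ax":0,"ay":0,"az":0,"gripper":-0.5},{"dx":0.57,"dy":0.54,"dz":0.3,"ax":0,"ay":0,"az":0,"gripper":-0.5},{"dx":0.57,"dy":0.54,"dz":0.3,"ax":0,"ay":0,"az":0,"gripper":-0.5}])

```text
time: 4.5
eef_pos: [0.5832, -0.1901, 0.196]
tcp_rot: [0.82, 0.572, -0.0, -0.0]
contact_force: [-1.4, 0.1, -0.5]
opening: 0.31
finger_force: 39.7
```

Run:
```python
from h import *
s=get_state(); print(s['time'],np.round(s['eef_pos'],4),np.round(s['tcp_rot'],4),s['opening'],s['finger_force'])
c=cam('wrist'); cv2.imwrite('pics/w3.png',c['frame'])
```

```text
4.5 [ 0.5832 -0.1901  0.196 ] [ 8.205e-01  5.717e-01 -4.000e-04 -3.000e-04] 0.3097310681037916 39.72570776939392
```

View pics/w3.png

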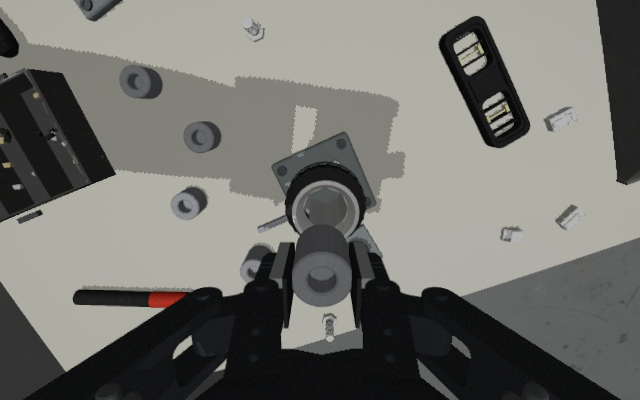

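The spacer is held upright at (322,265), in line with the mouth. I lower it 68 mm and release.

Request:
jog_arm(increments=[{"dx":0.015,"dy":-0.01,"dz":-0.2,"ax":0,"ay":0,"az":0,"gripper":-0.5},{"dx":0.015,"dy":-0.01,"dz":-0.4,"ax":0,"ay":0,"az":0,"gripper":-0.5},{"dx":0.015,"dy":-0.01,"dz":-0.57,"ax":0,"ay":0,"az":0,"gripper":-0.5},{"dx":0.015,"dy":-0.01,"dz":-0.57,"ax":0,"ay":0,"az":0,"gripper":-0.5},{"dx":0.015,"dy":-0.01,"dz":-0.57,"ax":0,"ay":0,"az":0,"gripper":-0.5},{"dx":0.015,"dy":-0.01,"dz":-0.57,"ax":0,"ay":0,"az":0,"gripper":0.1},{"dx":0.015,"dy":-0.01,"dz":-0.57,"ax":0,"ay":0,"az":0,"gripper":0.1},{"dx":0.015,"dy":-0.01,"dz":-0.57,"ax":0,"ay":0,"az":0,"gripper":0.1},{"dx":0.015,"dy":-0.01,"dz":-0.4,"ax":0,"ay":0,"az":0,"gripper":0.3},{"dx":0.015,"dy":-0.01,"dz":0.2,"ax":0,"ay":0,"az":0,"gripper":0.3}])

```text
time: 5.55
eef_pos: [0.5828, -0.1894, 0.1938]
tcp_rot: [0.82, 0.572, -0.003, -0.005]
contact_force: [0.5, -0.0, 0.1]
opening: 0.649
finger_force: 0.0
```

```bash
cat > look.py <<'E'
import sys
from h import *
c=cam('top'); X=cloud(c); z=X[...,2]
m=((z>.013)&(z<.05)&(X[...,0]>.41)&(X[...,0]<.7)&(X[...,1]>-.38)&(X[...,1]<.05)).astype(np.uint8)
n,l,st,ce=cv2.connectedComponentsWithStats(m)
for i in range(1,n):
    if 40<st[i,4]<140:
        zz=z[l==i]; zt=np.percentile(zz,80); p=X[(l==i)&(z>zt-.004)]
        print('obj px',ce[i].round(0),'n',st[i,4],'ztop',round(float(zt),4),'xy',((p.min(0)+p.max(0))/2)[:2].round(4))
E
python3 look.py
```

```text
obj px [393. 206.] n 80 ztop 0.0352 xy [ 0.4905 -0.2429]
```

Request:
jog_arm(increments=[{"dx":-0.25,"dy":-0.14,"dz":0.05,"ax":0,"ay":0,"az":0,"gripper":0.3},{"dx":-0.5,"dy":-0.28,"dz":0,"ax":0,"ay":0,"az":0,"gripper":0.3},{"dx":-0.78,"dy":-0.43,"dz":-0.2,"ax":0,"ay":0,"az":0,"gripper":0.3},{"dx":-0.78,"dy":-0.43,"dz":-0.45,"ax":0,"ay":0,"az":0,"gripper":0.3},{"dx":-0.78,"dy":-0.43,"dz":-0.45,"ax":0,"ay":0,"az":0,"gripper":0.3},{"dx":-0.78,"dy":-0.43,"dz":-0.45,"ax":0,"ay":0,"az":0,"gripper":0.3},{"dx":-0.78,"dy":-0.43,"dz":-0.45,"ax":0,"ay":0,"az":0,"gripper":0.3}])

```text
time: 6.3
eef_pos: [0.4938, -0.243, 0.1465]
tcp_rot: [0.82, 0.572, 0.001, 0.002]
contact_force: [-0.4, 0.3, 0.2]
opening: 0.647
finger_force: 0.0
```

Run:
```python
from h import *
s=get_state(); print(s['time'],np.round(s['eef_pos'],4),np.round(s['tcp_rot'],4))
c=cam('wrist'); X=cloud(c)
u,v=proj(c,(.4915,-.243,.036))[0]; print(u,v,tops(c,X,u,v,.036,h=40,tol=.005))
for P in ((.585,-.191,.096),(.585,-.191,.05)): print(proj(c,P)[0])
m=np.hypot(X[...,0]-.585,X[...,1]+.191)<.02; print(np.histogram(X[m][:,2],bins=10,range=(0,.12)))
```

```text
6.3 [ 0.4938 -0.243   0.1465] [8.200e-01 5.723e-01 6.000e-04 1.700e-03]
319.1703941950952 209.8284620284199 (np.int64(865), array([ 0.4921, -0.242 ]), array([ 0.4918, -0.243 ,  0.035 ]), array([0.0277, 0.0285, 0.0076]))
[455.87823298  94.17338124]
[426.87021792  96.94835679]
(array([   0,    0,   75,  754,  838,  547,  570, 2093,    1,    0]), array([0.   , 0.012, 0.024, 0.036, 0.048, 0.06 , 0.072, 0.084, 0.096,
       0.108, 0.12 ]))
```

Request:
jog_arm(increments=[{"dx":-0.015,"dy":0,"dz":-0.3,"ax":0,"ay":0,"az":0,"gripper":0.3},{"dx":-0.015,"dy":0,"dz":-0.6,"ax":0,"ay":0,"az":0,"gripper":0.3},{"dx":-0.015,"dy":0,"dz":-0.86,"ax":0,"ay":0,"az":0,"gripper":0.3},{"dx":-0.015,"dy":0,"dz":-0.86,"ax":0,"ay":0,"az":0,"gripper":0.3},{"dx":-0.015,"dy":0,"dz":-0.86,"ax":0,"ay":0,"az":0,"gripper":0.3},{"dx":-0.015,"dy":0,"dz":-0.86,"ax":0,"ay":0,"az":0,"gripper":-0.5},{"dx":-0.015,"dy":0,"dz":-0.86,"ax":0,"ay":0,"az":0,"gripper":-0.5},{"dx":-0.015,"dy":0,"dz":-0.86,"ax":0,"ay":0,"az":0,"gripper":-0.5},{"dx":-0.015,"dy":0,"dz":-0.86,"ax":0,"ay":0,"az":0,"gripper":-0.5},{"dx":-0.015,"dy":0,"dz":-0.86,"ax":0,"ay":0,"az":0,"gripper":-0.5}])

```text
time: 7.35
eef_pos: [0.4922, -0.2437, 0.0439]
tcp_rot: [0.82, 0.572, 0.001, 0.002]
contact_force: [-0.5, -0.3, 7.2]
opening: 0.308
finger_force: 39.2
```

Request:
jog_arm(increments=[{"dx":0,"dy":0,"dz":0.3,"ax":0,"ay":0,"az":0,"gripper":-0.5},{"dx":0,"dy":0,"dz":0.65,"ax":0,"ay":0,"az":0,"gripper":-0.5},{"dx":0.1,"dy":0.05,"dz":1,"ax":0,"ay":0,"az":0,"gripper":-0.5},{"dx":0.25,"dy":0.2,"dz":1,"ax":0,"ay":0,"az":0,"gripper":-0.5},{"dx":0.4,"dy":0.3,"dz":1,"ax":0,"ay":0,"az":0,"gripper":-0.5}])

```text
time: 7.85
eef_pos: [0.5398, -0.2065, 0.1643]
tcp_rot: [0.82, 0.572, 0.001, 0.002]
contact_force: [-0.5, -0.2, -1.0]
opening: 0.309
finger_force: 39.8
```

Request:
jog_arm(increments=[{"dx":0,"dy":0,"dz":0.3,"ax":0,"ay":0,"az":0,"gripper":-0.5},{"dx":0.2,"dy":0.07,"dz":0.3,"ax":0,"ay":0,"az":0,"gripper":-0.5},{"dx":0.37,"dy":0.13,"dz":0.3,"ax":0,"ay":0,"az":0,"gripper":-0.5},{"dx":0.37,"dy":0.13,"dz":0.3,"ax":0,"ay":0,"az":0,"gripper":-0.5},{"dx":0.37,"dy":0.13,"dz":0.3,"ax":0,"ay":0,"az":0,"gripper":-0.5},{"dx":0.37,"dy":0.13,"dz":0.3,"ax":0,"ay":0,"az":0,"gripper":-0.5}])

```text
time: 8.45
eef_pos: [0.5818, -0.191, 0.1967]
tcp_rot: [0.82, 0.572, -0.0, -0.0]
contact_force: [-0.0, -0.4, -0.6]
opening: 0.31
finger_force: 39.9
```

Request:
jog_arm(increments=[{"dx":0.025,"dy":0,"dz":-0.2,"ax":0,"ay":0,"az":0,"gripper":-0.5},{"dx":0.025,"dy":0,"dz":-0.4,"ax":0,"ay":0,"az":0,"gripper":-0.5},{"dx":0.025,"dy":0,"dz":-0.57,"ax":0,"ay":0,"az":0,"gripper":-0.5},{"dx":0.025,"dy":0,"dz":-0.57,"ax":0,"ay":0,"az":0,"gripper":-0.5},{"dx":0.025,"dy":0,"dz":-0.57,"ax":0,"ay":0,"az":0,"gripper":-0.5},{"dx":0.025,"dy":0,"dz":-0.57,"ax":0,"ay":0,"az":0,"gripper":0.1},{"dx":0.025,"dy":0,"dz":-0.57,"ax":0,"ay":0,"az":0,"gripper":0.1},{"dx":0.025,"dy":0,"dz":-0.57,"ax":0,"ay":0,"az":0,"gripper":0.1},{"dx":0.025,"dy":0,"dz":-0.3,"ax":0,"ay":0,"az":0,"gripper":0.3},{"dx":0.025,"dy":0,"dz":0.1,"ax":0,"ay":0,"az":0,"gripper":0.3}])

```text
time: 9.45
eef_pos: [0.5837, -0.1898, 0.2064]
tcp_rot: [0.82, 0.572, -0.002, -0.004]
contact_force: [1.7, 0.0, 0.1]
opening: 0.652
finger_force: 0.0
```

Request:
jog_arm(increments=[{"dx":-0.25,"dy":0.25,"dz":0.2,"ax":0,"ay":0,"az":0.08,"gripper":0.3},{"dx":-0.5,"dy":0.5,"dz":0.4,"ax":0,"ay":0,"az":0.16,"gripper":0.3},{"dx":-0.75,"dy":0.75,"dz":0.5,"ax":0,"ay":0,"az":0.24,"gripper":0.3},{"dx":-0.75,"dy":1,"dz":0.5,"ax":0,"ay":0,"az":0.32,"gripper":0.3},{"dx":-0.75,"dy":1,"dz":0.5,"ax":0,"ay":0,"az":0.4,"gripper":0.3},{"dx":-0.75,"dy":1,"dz":0.5,"ax":0,"ay":0,"az":0.48,"gripper":0.3},{"dx":-0.75,"dy":1,"dz":0.5,"ax":0,"ay":0,"az":0.56,"gripper":0.3},{"dx":-0.75,"dy":1,"dz":0.5,"ax":0,"ay":0,"az":0.64,"gripper":0.3},{"dx":-0.75,"dy":1,"dz":0.5,"ax":0,"ay":0,"az":0.72,"gripper":0.3},{"dx":-0.75,"dy":1,"dz":0.5,"ax":0,"ay":0,"az":0.72,"gripper":0.3}])

```text
time: 10.45
eef_pos: [0.4958, -0.0708, 0.2698]
tcp_rot: [0.386, 0.922, 0.0, 0.0]
contact_force: [0.7, 0.7, -0.2]
opening: 0.653
finger_force: 0.0
```

```bash
python3 - <<'E'
from h import *
s=get_state(); print(s['time'],np.round(s['eef_pos'],4),np.round(s['tcp_rot'],4))
c=cam('wrist');np.savez('w4.npz',**{k:np.array(v) for k,v in c.items()}); cv2.imwrite('pics/w4.png',c['frame'])
t=cam('top'); X=cloud(t); m=np.hypot(X[...,0]-.585,X[...,1]+.191)<.013; print('in R bore z',np.percentile(X[m][:,2],[5,25,50,75,95]).round(3))
E
python3 look.py
```

```text
10.45 [ 0.4958 -0.0708  0.2698] [3.861e-01 9.225e-01 0.000e+00 4.000e-04]
in R bore z [0.068 0.074 0.081 0.083 0.085]
obj px [277. 136.] n 42 ztop 0.0245 xy [0.6532 0.0182]
obj px [305. 218.] n 91 ztop 0.0247 xy [ 0.4632 -0.0413]
obj px [356. 222.] n 99 ztop 0.0238 xy [ 0.4536 -0.1605]
```

View pics/w4.png

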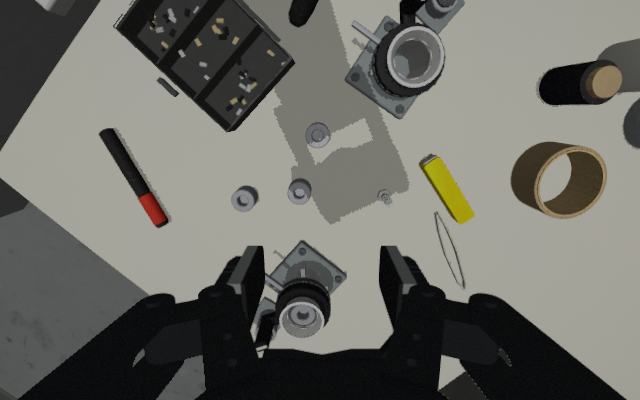

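Both long spacers sit in the right bore, with the stack top at about 83 mm. The wrist view shows a (318,135), b (299,192), c (244,200), the left mouth (415,57), its post (408,10), and the pointer (362,32).

Run:
```python
from h import *
c={k:v for k,v in np.load('w4.npz').items()}; X=cloud(c)
for n,u,v in (('a',318,135),('b',299,192),('c',244,200)):print(n,tops(c,X,u,v,.024,tol=.005))
f=c['frame']; y0,y1,x0,x1=0,110,360,460
w=X[y0:y1,x0:x1]; z=w[...,2]
m=(abs(z-.096)<.004)&(f[y0:y1,x0:x1].max(2)>90)
n,l,st,ce=cv2.connectedComponentsWithStats(m.astype(np.uint8)); i=1+st[1:,4].argmax(); m=l==i
cnt,_=cv2.findContours(m.astype(np.uint8),cv2.RETR_EXTERNAL,cv2.CHAIN_APPROX_NONE); k=max(cnt,key=len)[:,0]+[x0,y0]
P=onplane(c,k,.096); q,sd=circ(P[:,:2]); print('rim',q,sd)
mp=(z>.110)&(z<.125); p=w[mp].mean(0); print('post',mp.sum(),p.round(4),np.ptp(w[mp],axis=0).round(4),'d',np.hypot(*(p[:2]-q[:2])),'ang',np.degrees(np.arctan2(*(p[:2]-q[:2])[::-1])))
s=tops(c,X,446,8,.030,tol=.004,h=16); print('s',s)
for u,v in ((358,28),(362,32),(366,35),(370,38)):
    pp=X[v-3:v+4,u-3:u+4].reshape(-1,3); pp=pp[abs(pp[:,2]-.066)<.004]
    if len(pp): g=pp.mean(0); print(len(pp),g.round(4),np.degrees(np.arctan2(*(g[:2]-q[:2])[::-1])).round(1))
```

```text
a (np.int64(388), array([ 0.4626, -0.0425]), array([ 0.4629, -0.0426,  0.0235]), array([0.0278, 0.027 , 0.0066]))
b (np.int64(357), array([ 0.4939, -0.1057]), array([ 0.4942, -0.1061,  0.0228]), array([0.0276, 0.0275, 0.0071]))
c (np.int64(362), array([ 0.4525, -0.1597]), array([ 0.4526, -0.1605,  0.0228]), array([0.0268, 0.0287, 0.0076]))
rim [0.4727 0.068  0.0241] 0.0002780639231979841
post 55 [0.4426 0.0908 0.1145] [0.0082 0.0078 0.0095] d 0.037778910265454116 ang 142.82199626067253
s (np.int64(198), array([0.459 , 0.1438]), array([0.4601, 0.1434, 0.03  ]), array([0.0221, 0.0216, 0.0079]))
40 [0.4193 0.0566 0.0659] -167.9
34 [0.4243 0.0573 0.0661] -167.5
34 [0.4288 0.0581 0.0661] -167.3
36 [0.4333 0.059  0.0656] -167.1
```

Left mouth (0.4727,0.068), pointer at -167.4°, post at about 142°. Now short spacer a.

Request:
jog_arm(increments=[{"dx":-0.15,"dy":0.12,"dz":-0.3,"ax":0,"ay":0,"az":0,"gripper":0.3},{"dx":-0.275,"dy":0.235,"dz":-0.6,"ax":0,"ay":0,"az":0,"gripper":0.3},{"dx":-0.275,"dy":0.235,"dz":-0.95,"ax":0,"ay":0,"az":0,"gripper":0.3},{"dx":-0.275,"dy":0.235,"dz":-0.95,"ax":0,"ay":0,"az":0,"gripper":0.3},{"dx":-0.275,"dy":0.235,"dz":-0.95,"ax":0,"ay":0,"az":0,"gripper":0.3},{"dx":-0.275,"dy":0.235,"dz":-0.95,"ax":0,"ay":0,"az":0,"gripper":0.3}])

```text
time: 11.2
eef_pos: [0.4647, -0.0434, 0.1579]
tcp_rot: [0.386, 0.922, 0.0, 0.002]
contact_force: [0.3, -0.2, 0.8]
opening: 0.65
finger_force: 0.0
```

```bash
cat > lw.py <<'E'
import sys
from h import *
s=get_state(); print(s['time'],np.round(s['eef_pos'],4),np.round(s['tcp_rot'],4))
c=cam('wrist'); X=cloud(c); x,y=map(float,sys.argv[1:3])
u,v=proj(c,(x,y,.024))[0]; print(u.round(),v.round(),tops(c,X,u,v,.024,h=45,tol=.005))
E
python3 lw.py .4628 -.0425
```

```text
11.2 [ 0.4647 -0.0434  0.1579] [3.865e-01 9.223e-01 2.000e-04 2.300e-03]
319.0 197.0 (np.int64(731), array([ 0.4624, -0.0421]), array([ 0.463 , -0.0427,  0.0228]), array([0.0275, 0.028 , 0.0073]))
```

Request:
jog_arm(increments=[{"dx":-0.015,"dy":0.005,"dz":-0.3,"ax":0,"ay":0,"az":0,"gripper":0.3},{"dx":-0.015,"dy":0.005,"dz":-0.6,"ax":0,"ay":0,"az":0,"gripper":0.3},{"dx":-0.015,"dy":0.005,"dz":-0.85,"ax":0,"ay":0,"az":0,"gripper":0.3},{"dx":-0.015,"dy":0.005,"dz":-1,"ax":0,"ay":0,"az":0,"gripper":0.3},{"dx":-0.015,"dy":0.005,"dz":-1,"ax":0,"ay":0,"az":0,"gripper":0.3},{"dx":-0.015,"dy":0.005,"dz":-1,"ax":0,"ay":0,"az":0,"gripper":-0.5},{"dx":-0.015,"dy":0.005,"dz":-1,"ax":0,"ay":0,"az":0,"gripper":-0.5},{"dx":-0.015,"dy":0.005,"dz":-1,"ax":0,"ay":0,"az":0,"gripper":-0.5},{"dx":-0.015,"dy":0.005,"dz":-1,"ax":0,"ay":0,"az":0,"gripper":-0.5},{"dx":-0.015,"dy":0.005,"dz":-1,"ax":0,"ay":0,"az":0,"gripper":-0.5}])

```text
time: 12.25
eef_pos: [0.4631, -0.0427, 0.0375]
tcp_rot: [0.386, 0.922, 0.0, 0.003]
contact_force: [-0.9, -0.0, 6.2]
opening: 0.302
finger_force: 39.4
```

Request:
jog_arm(increments=[{"dx":0,"dy":0,"dz":0.3,"ax":0,"ay":0,"az":0,"gripper":-0.5},{"dx":0,"dy":0,"dz":0.65,"ax":0,"ay":0,"az":0,"gripper":-0.5},{"dx":0,"dy":0,"dz":1,"ax":0,"ay":0,"az":0,"gripper":-0.5}])

```text
time: 12.55
eef_pos: [0.4604, -0.0419, 0.1566]
tcp_rot: [0.386, 0.922, -0.0, -0.0]
contact_force: [0.3, -0.9, -0.9]
opening: 0.304
finger_force: 39.5
```

Request:
jog_arm(increments=[{"dx":0,"dy":0.25,"dz":0.25,"ax":0,"ay":0,"az":0,"gripper":-0.5},{"dx":0.08,"dy":0.6,"dz":0.25,"ax":0,"ay":0,"az":0,"gripper":-0.5},{"dx":0.08,"dy":0.92,"dz":0.25,"ax":0,"ay":0,"az":0,"gripper":-0.5},{"dx":0.08,"dy":0.92,"dz":0.25,"ax":0,"ay":0,"az":0,"gripper":-0.5},{"dx":0.08,"dy":0.92,"dz":0.25,"ax":0,"ay":0,"az":0,"gripper":-0.5},{"dx":0.08,"dy":0.92,"dz":0.25,"ax":0,"ay":0,"az":0,"gripper":-0.5}])

```text
time: 13.15
eef_pos: [0.4705, 0.0678, 0.1852]
tcp_rot: [0.386, 0.922, -0.0, 0.0]
contact_force: [0.2, -0.4, -0.7]
opening: 0.303
finger_force: 39.6
```

Run:
```python
from h import *
s=get_state(); print(s['time'],np.round(s['eef_pos'],4),s['opening'],s['finger_force'])
c=cam('wrist'); cv2.imwrite('pics/w5.png',c['frame'])
```

```text
13.15 [0.4705 0.0678 0.1852] 0.30300492240028837 39.629661440849304
```

View pics/w5.png

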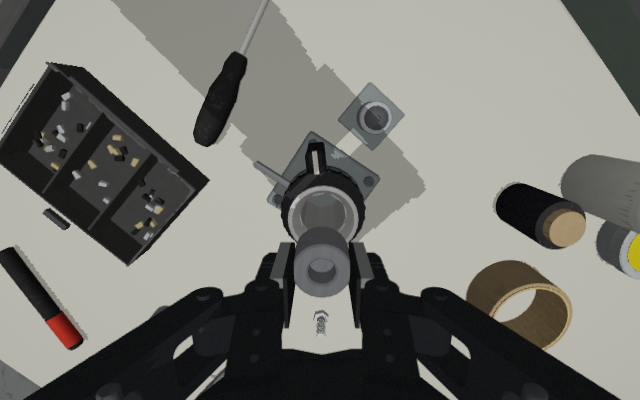

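The short spacer is held upright at (322,262), over the mouth, with the post ahead and clear of the fingers. I lower it and release.

Request:
jog_arm(increments=[{"dx":0.018,"dy":0,"dz":-0.2,"ax":0,"ay":0,"az":0,"gripper":-0.5},{"dx":0.018,"dy":0,"dz":-0.4,"ax":0,"ay":0,"az":0,"gripper":-0.5},{"dx":0.018,"dy":0,"dz":-0.5,"ax":0,"ay":0,"az":0,"gripper":-0.5},{"dx":0.018,"dy":0,"dz":-0.5,"ax":0,"ay":0,"az":0,"gripper":-0.5},{"dx":0.018,"dy":0,"dz":-0.5,"ax":0,"ay":0,"az":0,"gripper":-0.5},{"dx":0.018,"dy":0,"dz":-0.5,"ax":0,"ay":0,"az":0,"gripper":0.1},{"dx":0.018,"dy":0,"dz":-0.5,"ax":0,"ay":0,"az":0,"gripper":0.1},{"dx":0.018,"dy":0,"dz":-0.5,"ax":0,"ay":0,"az":0,"gripper":0.1},{"dx":0.018,"dy":0,"dz":-0.3,"ax":0,"ay":0,"az":0,"gripper":0.3},{"dx":0.018,"dy":0,"dz":0.1,"ax":0,"ay":0,"az":0,"gripper":0.3}])

```text
time: 14.2
eef_pos: [0.47, 0.0685, 0.1942]
tcp_rot: [0.386, 0.922, -0.001, -0.004]
contact_force: [1.2, 0.1, 0.3]
opening: 0.646
finger_force: 0.0
```

Request:
jog_arm(increments=[{"dx":0.02,"dy":-0.25,"dz":0.1,"ax":0,"ay":0,"az":0,"gripper":0.3},{"dx":0.06,"dy":-0.6,"dz":0.1,"ax":0,"ay":0,"az":0,"gripper":0.3},{"dx":0.1,"dy":-0.95,"dz":0.1,"ax":0,"ay":0,"az":0,"gripper":0.3}])

```text
time: 14.5
eef_pos: [0.4854, -0.0466, 0.211]
tcp_rot: [0.385, 0.923, 0.0, 0.002]
contact_force: [1.1, 0.3, -0.5]
opening: 0.65
finger_force: 0.0
```

Request:
jog_arm(increments=[{"dx":0.03,"dy":-0.3,"dz":0,"ax":0,"ay":0,"az":0,"gripper":0.3},{"dx":0.06,"dy":-0.5,"dz":-0.1,"ax":0,"ay":0,"az":0,"gripper":0.3},{"dx":0.06,"dy":-0.5,"dz":-0.35,"ax":0,"ay":0,"az":0,"gripper":0.3},{"dx":0.06,"dy":-0.5,"dz":-0.35,"ax":0,"ay":0,"az":0,"gripper":0.3},{"dx":0.06,"dy":-0.5,"dz":-0.35,"ax":0,"ay":0,"az":0,"gripper":0.3},{"dx":0.06,"dy":-0.5,"dz":-0.35,"ax":0,"ay":0,"az":0,"gripper":0.3}])

```text
time: 15.1
eef_pos: [0.4927, -0.1054, 0.1686]
tcp_rot: [0.386, 0.923, -0.0, 0.001]
contact_force: [-0.1, 0.5, -0.1]
opening: 0.653
finger_force: 0.0
```

```bash
python3 lw.py .494 -.106; python3 look.py
python3 - <<'E'
from h import *
t=cam('top'); X=cloud(t); m=np.hypot(X[...,0]-.4727,X[...,1]-.068)<.011; print('in L bore z',np.percentile(X[m][:,2],[5,25,50,75,95]).round(3))
E
```

```text
15.1 [ 0.4927 -0.1054  0.1686] [ 0.3857  0.9226 -0.      0.0011]
321.0 198.0 (np.int64(668), array([ 0.4939, -0.1058]), array([ 0.4943, -0.1062,  0.0226]), array([0.0277, 0.0275, 0.007 ]))
in L bore z [0.02  0.026 0.033 0.036 0.038]
```

Request:
jog_arm(increments=[{"dx":0.01,"dy":-0.005,"dz":-0.35,"ax":0,"ay":0,"az":0,"gripper":0.3},{"dx":0.01,"dy":-0.005,"dz":-0.7,"ax":0,"ay":0,"az":0,"gripper":0.3},{"dx":0.01,"dy":-0.005,"dz":-1,"ax":0,"ay":0,"az":0,"gripper":0.3}])

```text
time: 15.55
eef_pos: [0.4935, -0.106, 0.0466]
tcp_rot: [0.386, 0.923, -0.0, 0.001]
contact_force: [0.1, 0.1, -0.3]
opening: 0.65
finger_force: 0.0
```

Request:
jog_arm(increments=[{"dx":0,"dy":0,"dz":-0.1,"ax":0,"ay":0,"az":0,"gripper":0.3},{"dx":0,"dy":0,"dz":-0.1,"ax":0,"ay":0,"az":0,"gripper":0.3},{"dx":0,"dy":0,"dz":-0.1,"ax":0,"ay":0,"az":0,"gripper":-0.5},{"dx":0,"dy":0,"dz":-0.1,"ax":0,"ay":0,"az":0,"gripper":-0.5},{"dx":0,"dy":0,"dz":-0.1,"ax":0,"ay":0,"az":0,"gripper":-0.5},{"dx":0,"dy":0,"dz":-0.1,"ax":0,"ay":0,"az":0,"gripper":-0.5},{"dx":0,"dy":0,"dz":-0.1,"ax":0,"ay":0,"az":0,"gripper":-0.5}])

```text
time: 16.25
eef_pos: [0.4952, -0.1071, 0.0378]
tcp_rot: [0.386, 0.922, 0.0, 0.003]
contact_force: [-0.5, 0.3, 6.4]
opening: 0.304
finger_force: 39.4
```

Request:
jog_arm(increments=[{"dx":0,"dy":0,"dz":0.3,"ax":0,"ay":0,"az":0,"gripper":-0.5},{"dx":0,"dy":0,"dz":0.65,"ax":0,"ay":0,"az":0,"gripper":-0.5},{"dx":0,"dy":0.25,"dz":1,"ax":0,"ay":0,"az":0,"gripper":-0.5},{"dx":-0.05,"dy":0.5,"dz":1,"ax":0,"ay":0,"az":0,"gripper":-0.5}])

```text
time: 16.65
eef_pos: [0.4917, -0.0475, 0.1629]
tcp_rot: [0.387, 0.922, 0.001, 0.008]
contact_force: [0.9, -0.1, -0.6]
opening: 0.305
finger_force: 39.5
```

Request:
jog_arm(increments=[{"dx":0,"dy":0.25,"dz":0.25,"ax":0,"ay":0,"az":0,"gripper":-0.5},{"dx":-0.1,"dy":0.6,"dz":0.25,"ax":0,"ay":0,"az":0,"gripper":-0.5},{"dx":-0.12,"dy":0.95,"dz":0.25,"ax":0,"ay":0,"az":0,"gripper":-0.5},{"dx":-0.12,"dy":0.95,"dz":0.25,"ax":0,"ay":0,"az":0,"gripper":-0.5},{"dx":-0.12,"dy":0.95,"dz":0.25,"ax":0,"ay":0,"az":0,"gripper":-0.5},{"dx":-0.12,"dy":0.95,"dz":0.25,"ax":0,"ay":0,"az":0,"gripper":-0.5}])

```text
time: 17.25
eef_pos: [0.4729, 0.0671, 0.1854]
tcp_rot: [0.386, 0.922, -0.0, 0.0]
contact_force: [0.2, 0.1, -0.5]
opening: 0.308
finger_force: 39.6
```

Request:
jog_arm(increments=[{"dx":0.005,"dy":0,"dz":-0.2,"ax":0,"ay":0,"az":0,"gripper":-0.5},{"dx":0.005,"dy":0,"dz":-0.4,"ax":0,"ay":0,"az":0,"gripper":-0.5},{"dx":0.005,"dy":0,"dz":-0.5,"ax":0,"ay":0,"az":0,"gripper":-0.5},{"dx":0.005,"dy":0,"dz":-0.5,"ax":0,"ay":0,"az":0,"gripper":-0.5},{"dx":0.005,"dy":0,"dz":-0.5,"ax":0,"ay":0,"az":0,"gripper":-0.5},{"dx":0.005,"dy":0,"dz":-0.5,"ax":0,"ay":0,"az":0,"gripper":0.1},{"dx":0.005,"dy":0,"dz":-0.5,"ax":0,"ay":0,"az":0,"gripper":0.1},{"dx":0.005,"dy":0,"dz":-0.5,"ax":0,"ay":0,"az":0,"gripper":0.1},{"dx":0.005,"dy":0,"dz":-0.3,"ax":0,"ay":0,"az":0,"gripper":0.3},{"dx":0.005,"dy":0,"dz":0.1,"ax":0,"ay":0,"az":0,"gripper":0.3}])

```text
time: 18.25
eef_pos: [0.4705, 0.0679, 0.1942]
tcp_rot: [0.386, 0.922, -0.001, -0.004]
contact_force: [1.1, -0.4, 0.0]
opening: 0.652
finger_force: 0.0
```

Request:
jog_arm(increments=[{"dx":0,"dy":-0.25,"dz":0.1,"ax":0,"ay":0,"az":0,"gripper":0.3},{"dx":-0.05,"dy":-0.6,"dz":0.1,"ax":0,"ay":0,"az":0,"gripper":0.3},{"dx":-0.08,"dy":-1,"dz":0.1,"ax":0,"ay":0,"az":0,"gripper":0.3}])

```text
time: 18.55
eef_pos: [0.4641, -0.0528, 0.2108]
tcp_rot: [0.385, 0.923, 0.0, 0.002]
contact_force: [0.8, -1.1, -0.1]
opening: 0.649
finger_force: 0.0
```

Request:
jog_arm(increments=[{"dx":-0.03,"dy":-0.3,"dz":0,"ax":0,"ay":0,"az":0,"gripper":0.3},{"dx":-0.08,"dy":-0.6,"dz":0,"ax":0,"ay":0,"az":0,"gripper":0.3},{"dx":-0.08,"dy":-0.9,"dz":-0.2,"ax":0,"ay":0,"az":0,"gripper":0.3},{"dx":-0.08,"dy":-0.9,"dz":-0.4,"ax":0,"ay":0,"az":0,"gripper":0.3},{"dx":-0.08,"dy":-0.9,"dz":-0.4,"ax":0,"ay":0,"az":0,"gripper":0.3},{"dx":-0.08,"dy":-0.9,"dz":-0.4,"ax":0,"ay":0,"az":0,"gripper":0.3},{"dx":-0.08,"dy":-0.9,"dz":-0.4,"ax":0,"ay":0,"az":0,"gripper":0.3}])

```text
time: 19.25
eef_pos: [0.455, -0.1601, 0.1626]
tcp_rot: [0.386, 0.923, -0.0, 0.001]
contact_force: [-0.7, 0.0, 0.7]
opening: 0.653
finger_force: 0.0
```

```bash
python3 lw.py .4525 -.160; python3 look.py
python3 - <<'E'
from h import *
t=cam('top'); X=cloud(t); m=np.hypot(X[...,0]-.4727,X[...,1]-.068)<.011; print('in L bore z',np.percentile(X[m][:,2],[5,25,50,75,95]).round(3))
E
```

```text
19.25 [ 0.455  -0.1601  0.1626] [ 3.856e-01  9.227e-01 -2.000e-04  1.200e-03]
318.0 196.0 (np.int64(708), array([ 0.4522, -0.1597]), array([ 0.4528, -0.1603,  0.0227]), array([0.0276, 0.028 , 0.0072]))
in L bore z [0.046 0.051 0.058 0.06  0.062]
```

Request:
jog_arm(increments=[{"dx":-0.02,"dy":0,"dz":-0.35,"ax":0,"ay":0,"az":0,"gripper":0.3},{"dx":-0.02,"dy":0,"dz":-0.7,"ax":0,"ay":0,"az":0,"gripper":0.3},{"dx":-0.02,"dy":0,"dz":-1,"ax":0,"ay":0,"az":0,"gripper":0.3}])

```text
time: 19.7
eef_pos: [0.4521, -0.16, 0.0406]
tcp_rot: [0.386, 0.923, -0.0, 0.001]
contact_force: [0.6, 0.5, 0.1]
opening: 0.648
finger_force: 0.0
```

Request:
jog_arm(increments=[{"dx":0,"dy":0,"dz":-0.05,"ax":0,"ay":0,"az":0,"gripper":0.3},{"dx":0,"dy":0,"dz":-0.05,"ax":0,"ay":0,"az":0,"gripper":0.3},{"dx":0,"dy":0,"dz":-0.05,"ax":0,"ay":0,"az":0,"gripper":-0.5},{"dx":0,"dy":0,"dz":-0.05,"ax":0,"ay":0,"az":0,"gripper":-0.5},{"dx":0,"dy":0,"dz":-0.05,"ax":0,"ay":0,"az":0,"gripper":-0.5},{"dx":0,"dy":0,"dz":-0.05,"ax":0,"ay":0,"az":0,"gripper":-0.5},{"dx":0,"dy":0,"dz":-0.05,"ax":0,"ay":0,"az":0,"gripper":-0.5}])

```text
time: 20.4
eef_pos: [0.4537, -0.1613, 0.0378]
tcp_rot: [0.386, 0.922, -0.0, 0.003]
contact_force: [-0.4, 1.1, 7.5]
opening: 0.307
finger_force: 39.2
```

Request:
jog_arm(increments=[{"dx":0,"dy":0,"dz":0.3,"ax":0,"ay":0,"az":0,"gripper":-0.5},{"dx":0,"dy":0,"dz":0.65,"ax":0,"ay":0,"az":0,"gripper":-0.5},{"dx":0,"dy":0.25,"dz":1,"ax":0,"ay":0,"az":0,"gripper":-0.5},{"dx":0.05,"dy":0.6,"dz":1,"ax":0,"ay":0,"az":0,"gripper":-0.5},{"dx":0.05,"dy":0.9,"dz":1,"ax":0,"ay":0,"az":0,"gripper":-0.5}])

```text
time: 20.9
eef_pos: [0.4595, -0.0516, 0.1586]
tcp_rot: [0.387, 0.922, 0.0, 0.004]
contact_force: [0.1, 0.3, -0.9]
opening: 0.305
finger_force: 39.5
```

Request:
jog_arm(increments=[{"dx":0,"dy":0.25,"dz":0.25,"ax":0,"ay":0,"az":0,"gripper":-0.5},{"dx":0.1,"dy":0.6,"dz":0.25,"ax":0,"ay":0,"az":0,"gripper":-0.5},{"dx":0.12,"dy":1,"dz":0.25,"ax":0,"ay":0,"az":0,"gripper":-0.5},{"dx":0.12,"dy":1,"dz":0.25,"ax":0,"ay":0,"az":0,"gripper":-0.5},{"dx":0.12,"dy":1,"dz":0.25,"ax":0,"ay":0,"az":0,"gripper":-0.5},{"dx":0.12,"dy":1,"dz":0.25,"ax":0,"ay":0,"az":0,"gripper":-0.5}])

```text
time: 21.5
eef_pos: [0.4722, 0.0672, 0.1855]
tcp_rot: [0.386, 0.922, -0.0, 0.0]
contact_force: [0.1, 0.6, -1.6]
opening: 0.302
finger_force: 39.6
```

Request:
jog_arm(increments=[{"dx":0.01,"dy":0,"dz":-0.2,"ax":0,"ay":0,"az":0,"gripper":-0.5},{"dx":0.01,"dy":0,"dz":-0.4,"ax":0,"ay":0,"az":0,"gripper":-0.5},{"dx":0.01,"dy":0,"dz":-0.5,"ax":0,"ay":0,"az":0,"gripper":-0.5},{"dx":0.01,"dy":0,"dz":-0.5,"ax":0,"ay":0,"az":0,"gripper":-0.5},{"dx":0.01,"dy":0,"dz":-0.5,"ax":0,"ay":0,"az":0,"gripper":-0.5},{"dx":0.01,"dy":0,"dz":-0.5,"ax":0,"ay":0,"az":0,"gripper":0.1},{"dx":0.01,"dy":0,"dz":-0.5,"ax":0,"ay":0,"az":0,"gripper":0.1},{"dx":0.01,"dy":0,"dz":-0.5,"ax":0,"ay":0,"az":0,"gripper":0.1},{"dx":0.01,"dy":0,"dz":-0.3,"ax":0,"ay":0,"az":0,"gripper":0.1},{"dx":0.01,"dy":0,"dz":0.1,"ax":0,"ay":0,"az":0,"gripper":0.1}])

```text
time: 22.5
eef_pos: [0.4705, 0.068, 0.1942]
tcp_rot: [0.386, 0.922, -0.001, -0.004]
contact_force: [1.7, -0.3, 0.7]
opening: 0.551
finger_force: 0.0
```

Request:
jog_arm(increments=[{"dx":0,"dy":0,"dz":0.4,"ax":0,"ay":0,"az":0,"gripper":0.1},{"dx":0,"dy":0,"dz":0.6,"ax":0,"ay":0,"az":0,"gripper":0.1},{"dx":0,"dy":0,"dz":0.6,"ax":0,"ay":0,"az":0,"gripper":0.1},{"dx":0,"dy":0,"dz":0.6,"ax":0,"ay":0,"az":0,"gripper":0.1},{"dx":0,"dy":0,"dz":0.6,"ax":0,"ay":0,"az":0,"gripper":0.1},{"dx":0,"dy":0,"dz":0.6,"ax":0,"ay":0,"az":0,"gripper":0.1}])

```text
time: 23.1
eef_pos: [0.4724, 0.0678, 0.267]
tcp_rot: [0.386, 0.922, -0.001, -0.002]
contact_force: [0.6, 0.4, 0.8]
opening: 0.55
finger_force: 0.0
```

```bash
cat > mag.py <<'E'
import sys
from h import *
# usage: mag.py x y file : measures rim, post, pointer in wrist view
x,y=map(float,sys.argv[1:3]); s=get_state(); print(s['time'],np.round(s['eef_pos'],4),np.round(s['tcp_rot'],4))
c=cam('wrist'); X=cloud(c); f=c['frame']; z=X[...,2]; r=np.hypot(X[...,0]-x,X[...,1]-y); g=f.max(2)
cv2.imwrite(sys.argv[3],f)
m=(abs(z-.096)<.004)&(g>90)&(r<.032)
n,l,st,ce=cv2.connectedComponentsWithStats(m.astype(np.uint8)); m=l==1+st[1:,4].argmax()
k=max(cv2.findContours(m.astype(np.uint8),cv2.RETR_EXTERNAL,cv2.CHAIN_APPROX_NONE)[0],key=len)[:,0]
q,sd=circ(onplane(c,k,.096)[:,:2]); print('rim',q,sd)
A=lambda p:(np.degrees(np.arctan2(*(p[:2]-q[:2])[::-1])).round(2),np.hypot(*(p[:2]-q[:2])).round(4))
mp=(abs(z-.118)<.004)&(r>.033)&(r<.056); p=X[mp]; print('post',mp.sum(),p.mean(0).round(4),A(p.mean(0)))
ml=mp&(g>100); p=X[ml]; print('line',ml.sum(),*( (p.mean(0).round(4),A(p.mean(0))) if len(p) else []))
mq=(abs(z-.066)<.005)&(r>.036)&(r<.06); p=X[mq]; print('pointer',mq.sum(),p.mean(0).round(4) if len(p) else '',A(p.mean(0)) if len(p) else '')
b=X[(r<.013)]; print('bore',np.percentile(b[:,2],[5,50,95]).round(3))
E
python3 mag.py .4727 .068 pics/w6.png; python3 look.py
```

```text
23.1 [0.4724 0.0678 0.267 ] [ 3.861e-01  9.225e-01 -6.000e-04 -1.800e-03]
rim [0.4727 0.0682 0.0238] 0.00026958911860830366
post 226 [0.4387 0.0963 0.1178] (np.float64(140.36), np.float64(0.0441))
line 58 [0.4392 0.0959 0.1188] (np.float64(140.42), np.float64(0.0435))
pointer 135 [0.4253 0.0592 0.0657] (np.float64(-169.28), np.float64(0.0482))
bore [0.073 0.322 0.331]
```

View pics/w6.png

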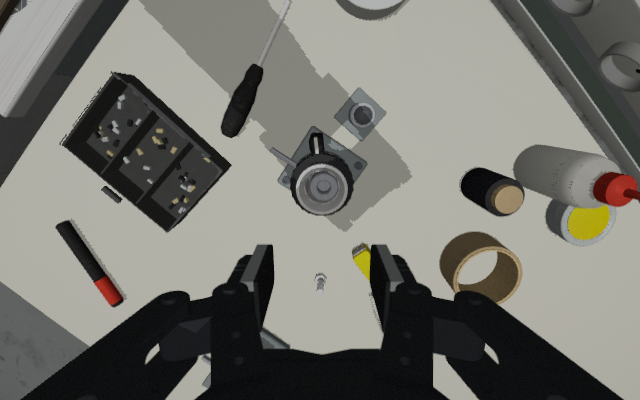

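All three short spacers are in the left tube, and a spacer face shows just under the funnel at (322,186). The left post is at 140.4° and the pointer at about 190.5°. Next is the post.

Request:
jog_arm(increments=[{"dx":-0.14,"dy":0.12,"dz":-0.3,"ax":0,"ay":0,"az":0.064,"gripper":-0.1},{"dx":-0.28,"dy":0.236,"dz":-0.6,"ax":0,"ay":0,"az":0.064,"gripper":-0.1},{"dx":-0.28,"dy":0.236,"dz":-0.85,"ax":0,"ay":0,"az":0.064,"gripper":-0.1},{"dx":-0.28,"dy":0.236,"dz":-0.85,"ax":0,"ay":0,"az":0.064,"gripper":-0.1},{"dx":-0.28,"dy":0.236,"dz":-0.85,"ax":0,"ay":0,"az":0.064,"gripper":-0.1},{"dx":-0.28,"dy":0.236,"dz":-0.85,"ax":0,"ay":0,"az":0.064,"gripper":-0.1}])

```text
time: 23.8
eef_pos: [0.4414, 0.0959, 0.1691]
tcp_rot: [0.339, 0.941, 0.001, 0.002]
contact_force: [-0.1, -0.0, 0.6]
opening: 0.45
finger_force: 0.0
```

Run:
```python
import numpy as np
for r,a0,a1 in ((.0438,140.4,190.5),(.0438,-116.2,-176.0)):
    print(a0)
    for a in np.linspace(a0,a1,8)[1:]:
        t,t0=np.radians([a,a0]); print(np.round(r*np.array([np.cos(t)-np.cos(t0),np.sin(t)-np.sin(t0)])/.12,3),round((a-a0)/90,3))
```

```text
140.4
[-0.027 -0.037] 0.08
[-0.049 -0.077] 0.159
[-0.066 -0.119] 0.239
[-0.077 -0.163] 0.318
[-0.083 -0.208] 0.398
[-0.083 -0.254] 0.477
[-0.078 -0.299] 0.557
-116.2
[-0.047  0.028] -0.095
[-0.089  0.062] -0.19
[-0.126  0.102] -0.285
[-0.156  0.147] -0.38
[-0.179  0.196] -0.475
[-0.195  0.248] -0.57
[-0.203  0.302] -0.664
```

Request:
jog_arm(increments=[{"dx":-0.015,"dy":0,"dz":-0.2,"ax":0,"ay":0,"az":0,"gripper":-0.1},{"dx":-0.015,"dy":0,"dz":-0.4,"ax":0,"ay":0,"az":0,"gripper":-0.1},{"dx":-0.015,"dy":0,"dz":-0.45,"ax":0,"ay":0,"az":0,"gripper":-0.1},{"dx":-0.015,"dy":0,"dz":-0.45,"ax":0,"ay":0,"az":0,"gripper":-0.1},{"dx":-0.015,"dy":0,"dz":-0.45,"ax":0,"ay":0,"az":0,"gripper":-1},{"dx":-0.015,"dy":0,"dz":-0.45,"ax":0,"ay":0,"az":0,"gripper":-1},{"dx":-0.015,"dy":0,"dz":-0.45,"ax":0,"ay":0,"az":0,"gripper":-1},{"dx":-0.015,"dy":0,"dz":-0.45,"ax":0,"ay":0,"az":0,"gripper":-1},{"dx":-0.015,"dy":0,"dz":-0.45,"ax":0,"ay":0,"az":0,"gripper":-1}], force=25)

```text
time: 24.7
eef_pos: [0.439, 0.0958, 0.1149]
tcp_rot: [0.339, 0.941, 0.0, 0.001]
contact_force: [-2.7, -0.9, 5.8]
opening: 0.136
finger_force: 26.1
```

Request:
jog_arm(increments=[{"dx":-0.027,"dy":-0.037,"dz":0,"ax":0,"ay":0,"az":0.08,"gripper":-1},{"dx":-0.049,"dy":-0.077,"dz":0,"ax":0,"ay":0,"az":0.159,"gripper":-1},{"dx":-0.066,"dy":-0.119,"dz":0,"ax":0,"ay":0,"az":0.239,"gripper":-1},{"dx":-0.077,"dy":-0.163,"dz":0,"ax":0,"ay":0,"az":0.318,"gripper":-1},{"dx":-0.083,"dy":-0.208,"dz":0,"ax":0,"ay":0,"az":0.398,"gripper":-1},{"dx":-0.083,"dy":-0.254,"dz":0,"ax":0,"ay":0,"az":0.477,"gripper":-1},{"dx":-0.078,"dy":-0.3,"dz":0,"ax":0,"ay":0,"az":0.557,"gripper":-1},{"dx":-0.078,"dy":-0.3,"dz":0,"ax":0,"ay":0,"az":0.557,"gripper":-1},{"dx":-0.078,"dy":-0.3,"dz":0,"ax":0,"ay":0,"az":0.557,"gripper":-1},{"dx":-0.078,"dy":-0.3,"dz":0,"ax":0,"ay":0,"az":0.557,"gripper":-1}])

```text
time: 25.7
eef_pos: [0.4289, 0.0592, 0.1149]
tcp_rot: [-0.091, 0.996, -0.001, -0.0]
contact_force: [-5.7, -4.2, 9.1]
opening: 0.135
finger_force: 26.1
```

Request:
jog_arm(increments=[{"dx":0,"dy":0,"dz":0,"ax":0,"ay":0,"az":0,"gripper":-0.2},{"dx":0,"dy":0,"dz":0,"ax":0,"ay":0,"az":0,"gripper":-0.2},{"dx":0,"dy":0,"dz":0,"ax":0,"ay":0,"az":0,"gripper":-0.1},{"dx":0,"dy":0,"dz":0.2,"ax":0,"ay":0,"az":0,"gripper":-0.1},{"dx":0,"dy":0,"dz":0.5,"ax":0,"ay":0,"az":0,"gripper":-0.1},{"dx":0.2,"dy":0,"dz":0.8,"ax":0,"ay":0,"az":0,"gripper":0.1},{"dx":0.2,"dy":0,"dz":1,"ax":0,"ay":0,"az":0,"gripper":0.1},{"dx":0.2,"dy":0,"dz":1,"ax":0,"ay":0,"az":0,"gripper":0.1},{"dx":0.2,"dy":0,"dz":1,"ax":0,"ay":0,"az":0,"gripper":0.1},{"dx":0.2,"dy":0,"dz":1,"ax":0,"ay":0,"az":0,"gripper":0.1}])

```text
time: 26.7
eef_pos: [0.4514, 0.0602, 0.2311]
tcp_rot: [-0.091, 0.996, 0.0, -0.002]
contact_force: [-0.9, -0.9, 0.2]
opening: 0.549
finger_force: 0.0
```

```bash
python3 mag.py .4727 .068 pics/w7.png; python3 -c "
import cv2; f=cv2.imread('pics/w7.png'); cv2.imwrite('pics/w7c.png',cv2.resize(f[40:240,220:420],None,fx=2.9,fy=2.9,interpolation=cv2.INTER_CUBIC))"
```

```text
26.7 [0.4514 0.0602 0.2311] [-9.120e-02  9.958e-01  3.000e-04 -1.700e-03]
rim [0.4729 0.0682 0.0239] 0.0002566004986369461
post 285 [0.4291 0.0609 0.1178] (np.float64(-170.51), np.float64(0.0444))
line 71 [0.429  0.0609 0.119 ] (np.float64(-170.58), np.float64(0.0445))
pointer 67 [0.4186 0.0579 0.0663] (np.float64(-169.3), np.float64(0.0553))
bore [0.072 0.084 0.085]
```

View pics/w7c.png

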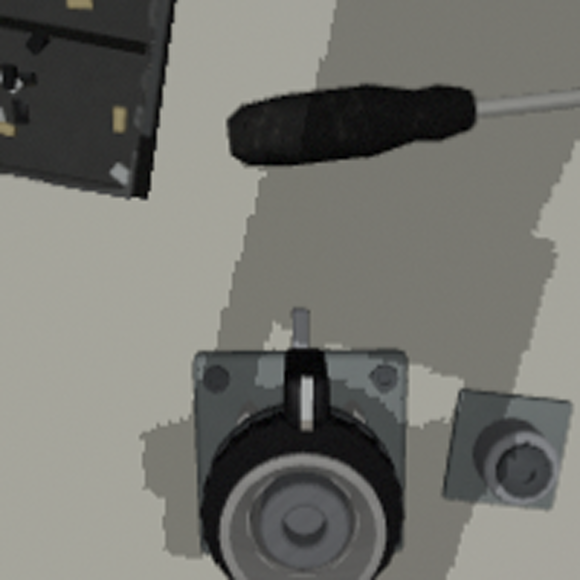

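The left ring stands within about 1.5° of the pointer: white line (308,402), pointer (300,325) in the crop. I nudge it that last bit.

Request:
jog_arm(increments=[{"dx":-0.19,"dy":0.005,"dz":-0.3,"ax":0,"ay":0,"az":0,"gripper":-0.1},{"dx":-0.19,"dy":0.005,"dz":-0.5,"ax":0,"ay":0,"az":0,"gripper":-0.1},{"dx":-0.19,"dy":0.005,"dz":-0.5,"ax":0,"ay":0,"az":0,"gripper":-0.1},{"dx":-0.19,"dy":0.005,"dz":-0.7,"ax":0,"ay":0,"az":0,"gripper":-0.1},{"dx":-0.19,"dy":0.005,"dz":-0.96,"ax":0,"ay":0,"az":0,"gripper":-0.1},{"dx":-0.19,"dy":0.005,"dz":-0.96,"ax":0,"ay":0,"az":0,"gripper":-0.1},{"dx":-0.19,"dy":0.005,"dz":-0.96,"ax":0,"ay":0,"az":0,"gripper":-1},{"dx":-0.19,"dy":0.005,"dz":-0.96,"ax":0,"ay":0,"az":0,"gripper":-1},{"dx":-0.19,"dy":0.005,"dz":-0.96,"ax":0,"ay":0,"az":0,"gripper":-1},{"dx":-0.19,"dy":0.005,"dz":-0.96,"ax":0,"ay":0,"az":0,"gripper":-1}])

```text
time: 27.75
eef_pos: [0.4311, 0.0602, 0.1198]
tcp_rot: [-0.091, 0.996, -0.001, 0.002]
contact_force: [-0.1, -2.4, 4.5]
opening: 0.136
finger_force: 25.8
```

Request:
jog_arm(increments=[{"dx":0,"dy":-0.005,"dz":0,"ax":0,"ay":0,"az":0.008,"gripper":-1},{"dx":0.002,"dy":-0.011,"dz":0,"ax":0,"ay":0,"az":0.017,"gripper":-1},{"dx":0.002,"dy":-0.011,"dz":0,"ax":0,"ay":0,"az":0.017,"gripper":-1},{"dx":0.002,"dy":-0.011,"dz":0,"ax":0,"ay":0,"az":0.017,"gripper":-1},{"dx":0.002,"dy":-0.011,"dz":0,"ax":0,"ay":0,"az":0.017,"gripper":-1}])

```text
time: 28.25
eef_pos: [0.4313, 0.0589, 0.1197]
tcp_rot: [-0.105, 0.994, -0.001, 0.001]
contact_force: [-1.4, -3.9, 6.6]
opening: 0.136
finger_force: 25.7
```

Request:
jog_arm(increments=[{"dx":0,"dy":0,"dz":0,"ax":0,"ay":0,"az":0,"gripper":-0.2},{"dx":0,"dy":0,"dz":0,"ax":0,"ay":0,"az":0,"gripper":-0.2},{"dx":0,"dy":0,"dz":0,"ax":0,"ay":0,"az":0,"gripper":-0.1},{"dx":0,"dy":0,"dz":0.2,"ax":0,"ay":0,"az":0,"gripper":-0.1},{"dx":0,"dy":0,"dz":0.5,"ax":0,"ay":0,"az":0,"gripper":-0.1},{"dx":0.2,"dy":0,"dz":0.8,"ax":0,"ay":0,"az":0,"gripper":0.1},{"dx":0.2,"dy":0,"dz":1,"ax":0,"ay":0,"az":0,"gripper":0.1},{"dx":0.2,"dy":0,"dz":1,"ax":0,"ay":0,"az":0,"gripper":0.1},{"dx":0.2,"dy":0,"dz":1,"ax":0,"ay":0,"az":0,"gripper":0.1},{"dx":0.2,"dy":0,"dz":1,"ax":0,"ay":0,"az":0,"gripper":0.1}])

```text
time: 29.25
eef_pos: [0.4527, 0.0595, 0.2358]
tcp_rot: [-0.105, 0.995, 0.0, -0.002]
contact_force: [-0.2, -0.3, -0.3]
opening: 0.547
finger_force: 0.0
```

```bash
python3 mag.py .4727 .068 pics/w8.png
```

```text
29.25 [0.4527 0.0595 0.2358] [-1.045e-01  9.945e-01  4.000e-04 -1.800e-03]
rim [0.4729 0.0682 0.0239] 0.00026734277084001075
post 274 [0.4292 0.0601 0.1178] (np.float64(-169.52), np.float64(0.0444))
line 69 [0.4289 0.0601 0.1188] (np.float64(-169.62), np.float64(0.0447))
pointer 59 [0.4183 0.0576 0.0661] (np.float64(-168.98), np.float64(0.0556))
bore [0.071 0.084 0.085]
```

The left ring is now within about half a degree. Next, the right magazine.

Request:
jog_arm(increments=[{"dx":0.05,"dy":-0.13,"dz":0.1,"ax":0,"ay":0,"az":-0.08,"gripper":0.1},{"dx":0.1,"dy":-0.26,"dz":0.15,"ax":0,"ay":0,"az":-0.16,"gripper":0.1},{"dx":0.16,"dy":-0.39,"dz":0.2,"ax":0,"ay":0,"az":-0.24,"gripper":0.1},{"dx":0.22,"dy":-0.52,"dz":0.2,"ax":0,"ay":0,"az":-0.32,"gripper":0.1},{"dx":0.28,"dy":-0.64,"dz":0.2,"ax":0,"ay":0,"az":-0.4,"gripper":0.1},{"dx":0.34,"dy":-0.75,"dz":0.2,"ax":0,"ay":0,"az":-0.475,"gripper":0.1}])

```text
time: 29.9
eef_pos: [0.4942, -0.0311, 0.2601]
tcp_rot: [0.268, 0.963, 0.0, -0.002]
contact_force: [-0.4, 0.5, 0.3]
opening: 0.549
finger_force: 0.0
```

Request:
jog_arm(increments=[{"dx":0.05,"dy":-0.13,"dz":0,"ax":0,"ay":0,"az":-0.08,"gripper":0.1},{"dx":0.1,"dy":-0.26,"dz":0,"ax":0,"ay":0,"az":-0.16,"gripper":0.1},{"dx":0.16,"dy":-0.39,"dz":0,"ax":0,"ay":0,"az":-0.24,"gripper":0.1},{"dx":0.22,"dy":-0.52,"dz":0,"ax":0,"ay":0,"az":-0.32,"gripper":0.1},{"dx":0.28,"dy":-0.64,"dz":0,"ax":0,"ay":0,"az":-0.4,"gripper":0.1},{"dx":0.34,"dy":-0.75,"dz":0,"ax":0,"ay":0,"az":-0.475,"gripper":0.1}])

```text
time: 30.5
eef_pos: [0.535, -0.121, 0.2599]
tcp_rot: [0.6, 0.8, -0.0, -0.002]
contact_force: [0.2, 0.7, 0.3]
opening: 0.547
finger_force: 0.0
```

Request:
jog_arm(increments=[{"dx":0.05,"dy":-0.13,"dz":0,"ax":0,"ay":0,"az":-0.08,"gripper":0.1},{"dx":0.1,"dy":-0.26,"dz":0,"ax":0,"ay":0,"az":-0.16,"gripper":0.1},{"dx":0.16,"dy":-0.39,"dz":0,"ax":0,"ay":0,"az":-0.24,"gripper":0.1},{"dx":0.22,"dy":-0.52,"dz":0,"ax":0,"ay":0,"az":-0.32,"gripper":0.1},{"dx":0.28,"dy":-0.64,"dz":0,"ax":0,"ay":0,"az":-0.4,"gripper":0.1},{"dx":0.34,"dy":-0.75,"dz":0,"ax":0,"ay":0,"az":-0.475,"gripper":0.1},{"dx":0.34,"dy":-0.75,"dz":0,"ax":0,"ay":0,"az":-0.475,"gripper":0.1},{"dx":0.34,"dy":-0.75,"dz":0,"ax":0,"ay":0,"az":-0.475,"gripper":0.1},{"dx":0.34,"dy":-0.75,"dz":0,"ax":0,"ay":0,"az":-0.475,"gripper":0.1}])

```text
time: 31.4
eef_pos: [0.5759, -0.2098, 0.261]
tcp_rot: [0.849, 0.529, -0.0, -0.001]
contact_force: [-0.4, -0.4, -0.0]
opening: 0.554
finger_force: 0.0
```

```bash
python3 mag.py .585 -.191 pics/w9.png
```

```text
31.4 [ 0.5759 -0.2098  0.261 ] [ 8.487e-01  5.289e-01 -4.000e-04 -9.000e-04]
rim [ 0.5849 -0.1906  0.0239] 0.00024204893206794203
post 205 [ 0.5668 -0.2299  0.1178] (np.float64(-114.7), np.float64(0.0433))
line 49 [ 0.5663 -0.2316  0.1189] (np.float64(-114.35), np.float64(0.045))
pointer 124 [ 0.5369 -0.1941  0.066 ] (np.float64(-175.87), np.float64(0.0481))
bore [0.084 0.32  0.332]
```

Request:
jog_arm(increments=[{"dx":-0.04,"dy":-0.08,"dz":-0.3,"ax":0,"ay":0,"az":0.012,"gripper":-0.1},{"dx":-0.08,"dy":-0.17,"dz":-0.6,"ax":0,"ay":0,"az":0.012,"gripper":-0.1},{"dx":-0.08,"dy":-0.17,"dz":-0.78,"ax":0,"ay":0,"az":0.012,"gripper":-0.1},{"dx":-0.08,"dy":-0.17,"dz":-0.78,"ax":0,"ay":0,"az":0.012,"gripper":-0.1},{"dx":-0.08,"dy":-0.17,"dz":-0.78,"ax":0,"ay":0,"az":0.012,"gripper":-0.1},{"dx":-0.08,"dy":-0.17,"dz":-0.78,"ax":0,"ay":0,"az":0.012,"gripper":-0.1}])

```text
time: 32.05
eef_pos: [0.568, -0.2313, 0.1707]
tcp_rot: [0.844, 0.536, 0.001, 0.002]
contact_force: [0.5, -0.6, 0.6]
opening: 0.452
finger_force: 0.0
```

Request:
jog_arm(increments=[{"dx":0,"dy":0,"dz":-0.2,"ax":0,"ay":0,"az":0,"gripper":-0.1},{"dx":0,"dy":0,"dz":-0.4,"ax":0,"ay":0,"az":0,"gripper":-0.1},{"dx":0,"dy":0,"dz":-0.43,"ax":0,"ay":0,"az":0,"gripper":-0.1},{"dx":0,"dy":0,"dz":-0.43,"ax":0,"ay":0,"az":0,"gripper":-0.1},{"dx":0,"dy":0,"dz":-0.43,"ax":0,"ay":0,"az":0,"gripper":-1},{"dx":0,"dy":0,"dz":-0.43,"ax":0,"ay":0,"az":0,"gripper":-1},{"dx":0,"dy":0,"dz":-0.43,"ax":0,"ay":0,"az":0,"gripper":-1},{"dx":0,"dy":0,"dz":-0.43,"ax":0,"ay":0,"az":0,"gripper":-1},{"dx":0,"dy":0,"dz":-0.43,"ax":0,"ay":0,"az":0,"gripper":-1}])

```text
time: 32.95
eef_pos: [0.5676, -0.2316, 0.1189]
tcp_rot: [0.844, 0.536, 0.0, 0.001]
contact_force: [-1.9, 0.5, 5.5]
opening: 0.129
finger_force: 26.3
```

Run:
```python
from h import *
s=get_state(); p=s['eef_pos']; print(np.round(p,4)); d=p[:2]-[.585,-.1907]; r=np.hypot(*d); a0=np.degrees(np.arctan2(d[1],d[0])); print(r,a0)
for a in np.linspace(a0,-176.2,8)[1:]:
    t=np.radians(a); print(np.round((r*np.array([np.cos(t),np.sin(t)])-d)/.12,3),round((a-a0)/90,3))
```

```text
[ 0.5676 -0.2316  0.1189]
0.044407660132066776 -113.04551887145558
[-0.052  0.027] -0.1
[-0.098  0.062] -0.2
[-0.139  0.103] -0.301
[-0.173  0.151] -0.401
[-0.199  0.203] -0.501
[-0.216  0.258] -0.601
[-0.224  0.316] -0.702
```

Request:
jog_arm(increments=[{"dx":-0.047,"dy":0.024,"dz":0,"ax":0,"ay":0,"az":-0.09,"gripper":-1},{"dx":-0.089,"dy":0.055,"dz":0,"ax":0,"ay":0,"az":-0.18,"gripper":-1},{"dx":-0.127,"dy":0.091,"dz":0,"ax":0,"ay":0,"az":-0.27,"gripper":-1},{"dx":-0.159,"dy":0.132,"dz":0,"ax":0,"ay":0,"az":-0.36,"gripper":-1},{"dx":-0.186,"dy":0.177,"dz":0,"ax":0,"ay":0,"az":-0.45,"gripper":-1},{"dx":-0.206,"dy":0.225,"dz":0,"ax":0,"ay":0,"az":-0.54,"gripper":-1},{"dx":-0.218,"dy":0.275,"dz":0,"ax":0,"ay":0,"az":-0.63,"gripper":-1},{"dx":-0.224,"dy":0.316,"dz":0,"ax":0,"ay":0,"az":-0.702,"gripper":-1},{"dx":-0.224,"dy":0.316,"dz":0,"ax":0,"ay":0,"az":-0.702,"gripper":-1},{"dx":-0.224,"dy":0.316,"dz":0,"ax":0,"ay":0,"az":-0.702,"gripper":-1}])

```text
time: 33.95
eef_pos: [0.5421, -0.1939, 0.1189]
tcp_rot: [1.0, 0.015, 0.003, 0.001]
contact_force: [4.7, 0.6, 5.4]
opening: 0.135
finger_force: 25.8
```

Request:
jog_arm(increments=[{"dx":0,"dy":0,"dz":0,"ax":0,"ay":0,"az":0,"gripper":-1},{"dx":0,"dy":0,"dz":0,"ax":0,"ay":0,"az":0,"gripper":-0.2},{"dx":0,"dy":0,"dz":0,"ax":0,"ay":0,"az":0,"gripper":-0.2},{"dx":0,"dy":0,"dz":0,"ax":0,"ay":0,"az":0,"gripper":-0.1},{"dx":0,"dy":0,"dz":0.2,"ax":0,"ay":0,"az":0,"gripper":-0.1},{"dx":0,"dy":0,"dz":0.5,"ax":0,"ay":0,"az":0,"gripper":-0.1},{"dx":-0.2,"dy":0,"dz":0.8,"ax":0,"ay":0,"az":0,"gripper":0.1},{"dx":-0.2,"dy":0,"dz":1,"ax":0,"ay":0,"az":0,"gripper":0.1},{"dx":-0.2,"dy":0,"dz":1,"ax":0,"ay":0,"az":0,"gripper":0.1},{"dx":-0.2,"dy":0,"dz":1,"ax":0,"ay":0,"az":0,"gripper":0.1}])

```text
time: 34.95
eef_pos: [0.5155, -0.1931, 0.2361]
tcp_rot: [1.0, 0.014, -0.0, -0.0]
contact_force: [-0.8, -0.5, -0.6]
opening: 0.55
finger_force: 0.0
```

```bash
python3 mag.py .585 -.191 pics/w10.png
```

```text
34.95 [ 0.5155 -0.1931  0.2361] [ 9.999e-01  1.440e-02 -4.000e-04 -2.000e-04]
rim [ 0.5851 -0.1908  0.0241] 0.00022375810286121524
post 277 [ 0.5414 -0.1922  0.1178] (np.float64(-178.21), np.float64(0.0438))
line 72 [ 0.541  -0.1922  0.119 ] (np.float64(-178.24), np.float64(0.0442))
pointer 0  
bore [0.072 0.354 0.354]
```

View pics/w10.png

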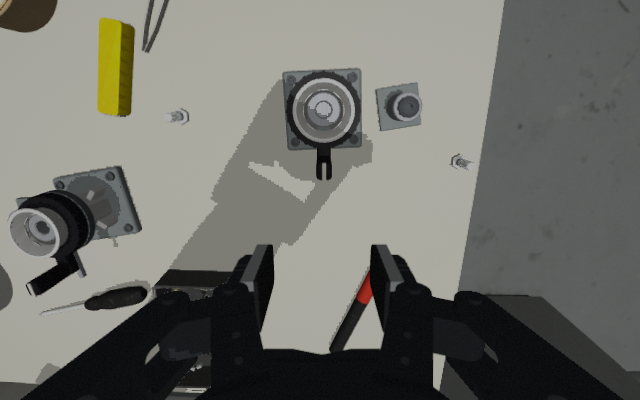

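The picture shows the right ring's arm at (324,163), slightly past the foot's axis: post at -178.2° against the pointer at about -176°. I mend that by 2.2°.

Request:
jog_arm(increments=[{"dx":0.21,"dy":0.005,"dz":-0.2,"ax":0,"ay":0,"az":0,"gripper":-0.1},{"dx":0.21,"dy":0.005,"dz":-0.5,"ax":0,"ay":0,"az":0,"gripper":-0.1},{"dx":0.21,"dy":0.005,"dz":-0.5,"ax":0,"ay":0,"az":0,"gripper":-0.1},{"dx":0.21,"dy":0.005,"dz":-0.7,"ax":0,"ay":0,"az":0,"gripper":-0.1},{"dx":0.21,"dy":0.005,"dz":-0.98,"ax":0,"ay":0,"az":0,"gripper":-0.1},{"dx":0.21,"dy":0.005,"dz":-0.98,"ax":0,"ay":0,"az":0,"gripper":-0.1},{"dx":0.21,"dy":0.005,"dz":-0.98,"ax":0,"ay":0,"az":0,"gripper":-1},{"dx":0.21,"dy":0.005,"dz":-0.98,"ax":0,"ay":0,"az":0,"gripper":-1},{"dx":0.21,"dy":0.005,"dz":-0.98,"ax":0,"ay":0,"az":0,"gripper":-1},{"dx":0.21,"dy":0.005,"dz":-0.98,"ax":0,"ay":0,"az":0,"gripper":-1}])

```text
time: 36.0
eef_pos: [0.5419, -0.1932, 0.121]
tcp_rot: [1.0, 0.014, 0.001, 0.001]
contact_force: [-0.6, -1.0, 2.8]
opening: 0.132
finger_force: 28.0
```

Request:
jog_arm(increments=[{"dx":0,"dy":-0.007,"dz":0,"ax":0,"ay":0,"az":0.012,"gripper":-1},{"dx":0.001,"dy":-0.014,"dz":0,"ax":0,"ay":0,"az":0.025,"gripper":-1},{"dx":0.001,"dy":-0.014,"dz":0,"ax":0,"ay":0,"az":0.025,"gripper":-1},{"dx":0.001,"dy":-0.014,"dz":0,"ax":0,"ay":0,"az":0.025,"gripper":-1},{"dx":0.001,"dy":-0.014,"dz":0,"ax":0,"ay":0,"az":0.025,"gripper":-1}])

```text
time: 36.5
eef_pos: [0.542, -0.195, 0.121]
tcp_rot: [0.999, 0.035, 0.001, 0.001]
contact_force: [-2.8, -1.7, 6.2]
opening: 0.132
finger_force: 28.6
```

Request:
jog_arm(increments=[{"dx":0,"dy":0,"dz":0,"ax":0,"ay":0,"az":0,"gripper":-0.2},{"dx":0,"dy":0,"dz":0,"ax":0,"ay":0,"az":0,"gripper":-0.2},{"dx":0,"dy":0,"dz":0,"ax":0,"ay":0,"az":0,"gripper":-0.1},{"dx":0,"dy":0,"dz":0.2,"ax":0,"ay":0,"az":0,"gripper":-0.1},{"dx":0,"dy":0,"dz":0.5,"ax":0,"ay":0,"az":0,"gripper":-0.1},{"dx":-0.3,"dy":0,"dz":0.8,"ax":0,"ay":0,"az":0,"gripper":0.1},{"dx":-0.6,"dy":0,"dz":1,"ax":0,"ay":0,"az":0,"gripper":0.1},{"dx":-0.6,"dy":0,"dz":1,"ax":0,"ay":0,"az":0,"gripper":0.1},{"dx":-0.6,"dy":0,"dz":1,"ax":0,"ay":0,"az":0,"gripper":0.1},{"dx":-0.6,"dy":0,"dz":1,"ax":0,"ay":0,"az":0,"gripper":0.1}])

```text
time: 37.5
eef_pos: [0.4692, -0.1939, 0.2378]
tcp_rot: [0.999, 0.034, -0.001, -0.001]
contact_force: [0.3, -0.0, -0.6]
opening: 0.551
finger_force: 0.0
```

```bash
python3 mag.py .585 -.191 pics/w11.png; python3 look.py
```

```text
37.5 [ 0.4692 -0.1939  0.2378] [ 9.994e-01  3.410e-02 -7.000e-04 -7.000e-04]
rim [ 0.5851 -0.1908  0.0241] 0.0002437878485822379
post 316 [ 0.5412 -0.1933  0.1178] (np.float64(-176.69), np.float64(0.044))
line 80 [ 0.5412 -0.1936  0.1189] (np.float64(-176.34), np.float64(0.044))
pointer 54 [ 0.5289 -0.195   0.0661] (np.float64(-175.7), np.float64(0.0564))
bore [0.072 0.084 0.085]
obj px [404. 160.] n 109 ztop 0.0462 xy [ 0.5916 -0.2695]
```

Both stacks stand at 84 mm, which is right for two long and three short spacers. Both arms are within 1° of their pointers, and the robot is clear, so I hand the job in.

```bash
python3 -c "
from h import *
print(job.sign_off())"
```

```text
the job is handed in; nothing more can be done
None
```

The job is handed in: two long spacers are in the right magazine and three short ones in the left, and both lock ring arms measured within about 1° of their pointers, with the gripper clear; sign-off returned no verdict.

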